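# Blow the grinding dust out of a glass cup

## Robot

A 6-joint arm with a two-finger parallel gripper is mounted at the origin on the work surface. World frame = base frame: x ahead of the robot, y to its left, z up, the work surface at z = 0. Lengths are in m, angles in rad, forces in N, time in s.
With the tool pointing down it reaches from about 0.225 to 0.725 m from the base axis. Payload 3.1 kg.
Tool frame: the origin (TCP) lies at the very end of the fingers, on their centre line; the grasp point (between the pads) lies 19 mm behind it; z points along the fingers, y is the line along which they close (so a half turn about z gives the same grasp; the last joint's range is limited). The gripper opens to 85 mm and grips with 20 to 120 N. Pads are 22 mm wide; open, the fingers measure 114 mm over their backs; the gripper's body (76 mm by 85 mm) begins 54 mm behind the grasp point. The pads swing forward as they close: fully open they stand 13 mm farther back than shut.
Start: joints at [-1.408, 0.048, 0.099, 1.622, 0, 1.443], TCP at [0.151, -0.503, 0.203] pointing down, gripper open.
Joint ranges: [-2.91, 2.91], [-0.99, 1.94], [-1.21, 1.42], [-2.12, 2.29], [-1.49, 1.47], [-3.14, 3.14]. Speed limits (rad/s): [2.79, 2.79, 3.14, 3.14, 3.14, 3.14].

## Interface

Orientations are given as a rotation vector (axis times angle).
In Python, from rig import arm gives the robot as it stands.
- The arm moves only by the tool carry_out, never from a script. Its argument "series" is a list of rows, each an object of numbers: "wx", "wy", "wz": the turn, a rotation vector about the tool's x, y, z each as a share of 360 degrees, from -1 to 1; "tx", "ty", "tz": the shift along the tool's x, y, z each as a share of 0.2 m, from -1 to 1; "claw": the opening, from -1 (shut) to 1 (fully open). In form: [{"wx": .., "wy": .., "wz": .., "tx": .., "ty": .., "tz": .., "claw": ..}, ...]. A call has 1 to 10 rows; each row is the pose to reach, as a shift and turn from the pose commanded when the call began, along the tool's axes at that moment, turning the shorter way round; what a row does not reach only later rows make up. A row lasts 1/10 s, in which the tool goes at most 50 mm and 8.59 degrees, less where a joint would pass 70% of its speed; a pose out of reach is approached as far as the arm can. A call with a number of a shift or a turn outside -1 to 1 is refused whole. A call with a gripper value outside its range is refused whole. The fingers move at their own pace and stop on an object; "newtons" is the grip in N (left out, the last holds). Time passes only in rows, so rows that repeat a pose let the fingers close. It gives the time, the measured TCP pose, the force, the opening and the grip force at its end, in the units of the state.
- arm.read_state(): the state, without advancing time (a new reading comes with each control period).
- arm.grab_frame(name): name is "scene" or "top" or "wrist"; returns the picture (400x640x3 uint8, red, green, blue); there is no depth.
- arm.get_calibration(name): a dict with "vertical_fov" (degrees; the focal length in pixels is half the picture's height over the tangent of half this angle, whatever the lens; pixels are square), "cx", "cy" (the principal point, pixels), "rvec" (rotation vector, rad) and "tvec" (3), from world to camera coordinates, as OpenCV has them; the wrist camera has in their place "T_tool_cam" (4x4, takes a point from camera to tool coordinates, whose origin is the TCP and whose axes are the flange's). Camera axes: x right, y down, z forward; pixel columns grow to the right and rows downward; lengths in m; the calibration is good to about 2 mm. The wrist camera is an equidistant fisheye: a pixel r from the principal point sees the ray r / f radians off the axis. A picture is of the moment at which its call begins: read the wrist's pose just before it. get_calibration takes no time and is no camera call.
- arm.finish_job(): hands the job in; it is judged then, once.
The state is a dict: "time": time; "q": joint angles; "joint_vel": joint speeds; "effort": joint torques, N m; "tcp_pos": TCP position; "tcp_rot": TCP orientation; "wrist_force": force on the tool from outside, world axes, zero at the start; "moment": the same for the moment, N m; "opening": opening from 0.0 (shut) to 1.0 (fully open); "grip_force": force on a finger pad.
Only numpy, scipy, OpenCV 4.12 (cv2) and the standard library are available. Lean on these libraries where they do the work, as an engineer would, in place of code of your own. Each camera call takes 0.05 s, during which the arm holds its last target. There are 200 camera calls.

## Task

Turn the blue glass cup, now standing mouth-up, over and set it mouth-down and centred on the yellow sprung plate of the air blow-out stand, then push the cup straight down until the plate has sunk about half of its 20 mm travel (not all the way). Keep it there for at least three seconds and finish while still holding the cup pressed down. Leave the amber cup, the green bowl and the jacks where they are.

Things in the scene. Friction and masses are not known exactly. Their poses are not given: they have to be found in the camera images.
- cup: the blue glass cup to be cleaned: straight round cylinder, outside diameter 60 mm, height 66 mm, wall 4 mm, floor 6 mm, about 0.15 kg, no handle. Origin at the centre of the underside of its floor; its z axis runs from the floor out through the open mouth (up at the start)
- cup_rim (a point): centre of the blue cup's mouth, in the plane of the rim (66 mm from the origin along the cup's z)
- station: air blow-out stand, fixed: grey box 130 x 130 mm, 40 mm high, the yellow plate above its middle, a slim post at its +x +y corner (56 mm off in x and y) reaching 74 mm, with a green band. On its axis a fixed brass nozzle, 10 mm across, tip 86 mm above the bench: it pokes 12 mm out of the raised plate and goes inside the cup. Origin at the centre of its underside, z up
- plate_top (a point): centre of the top face of the yellow plate (84 mm diameter, 8 mm thick, black rubber face); 74 mm above the bench with the plate up; it moves down with the plate
- plate (a joint): travel of the yellow plate straight down, in m: 0 = up (at rest), 0.020 = bottomed. It is pushed up by a spring: about 3 N to start it moving, about 8 N at half travel, 13 N at the bottom; it rises again when let go, and the cup's own weight does not press it
- amber_cup: bystander: amber glass cup of the same size (60 mm diameter, 66 mm high), standing mouth-down; origin at the centre of the face it stands on, z up
- bowl: bystander: green glass bowl, 100 mm across, 45 mm high; origin at the centre of its underside
- jacks: bystander: glassblower's jacks (steel tongs with dark wooden grips) lying flat, about 200 mm long by 50 mm, 12 mm high; origin at the middle of its underside, x along it towards the blade tips
There are look-alikes about, which are no part of the job. Several things look just like the cup: the one meant starts nearest to the robot's base.

How it is judged:
By the outcome, as a careful person would: the job done as asked, in the order asked, and still so for the second after the job is handed in, while the arm keeps its last pose, push and grip.
It also fails if it takes over 64 s, if anything falls off the work surface, if the arm or the gripper's body presses on something with over 40 N, if the wrist force passes 120 N, or if a joint passes its speed limit or range.

## Working session

There is one attempt and no reset: what is moved stays moved. The work goes in short steps, Python scripts to look and compute and a tool call to move; the robot and the scene stay as the last step left them, time stands still between calls to the robot, and variables do not carry over. Pictures are saved under pics/ and viewed, at most 10 in all, crops included, and the job is handed in when it is done.

Besides the shell and the picture viewer there is one more tool, called after "Emit:" as name(argument=value, ...), one argument or row to a line, values as JSON. carry_out: Moves the arm, as the interface text tells. Its arguments: {"type":"object","properties":{"series":{"type":"array","items":{"type":"object","properties":{"wx":{"type":"number"},"wy":{"type":"number"},"wz":{"type":"number"},"tx":{"type":"number"},"ty":{"type":"number"},"tz":{"type":"number"},"claw":{"type":"number"}}}},"newtons":{"type":"number"}},"required":["series"]}

```bash
ls; mkdir -p pics; python3 - <<'E'
from rig import arm
import cv2,numpy as np
for n in("scene","top"):
    im=arm.grab_frame(n); cv2.imwrite(f"pics/{n}0.png",im[:,:,::-1]); print(n,arm.get_calibration(n))
print(arm.get_calibration("wrist")); print(arm.read_state())
E
```

```text
pics
scene {'vertical_fov': 43.78229710342146, 'cx': 315.09338877692886, 'cy': 201.56799316212965, 'rvec': array([ 0.73082226,  2.4541587 , -1.30075399]), 'tvec': array([ 0.56017835, -0.080692  ,  1.54500188])}
top {'vertical_fov': 53.53861255466746, 'cx': 318.1816549498948, 'cy': 199.99972737375415, 'rvec': array([ 2.11328432, -2.11188856,  0.166838  ]), 'tvec': array([-0.0884806 ,  0.59638395,  1.12326567])}
{'vertical_fov': 65.70646984690485, 'cx': 320.6150694609961, 'cy': 200.38163307117316, 'T_tool_cam': array([[-6.43681456e-04, -9.57492746e-01, -2.88456628e-01,
         7.42926175e-02],
       [ 9.99999676e-01, -7.55891181e-04,  2.77612189e-04,
         2.89181228e-04],
       [-4.83853478e-04, -2.88456356e-01,  9.57492923e-01,
        -1.71223148e-01],
       [ 0.00000000e+00,  0.00000000e+00,  0.00000000e+00,
         1.00000000e+00]])}
{'time': 0.1, 'q': array([-1.40779590e+00,  4.86747959e-02,  9.77180753e-02,  1.62197932e+00,
        1.55884052e-05,  1.44298699e+00]), 'joint_vel': array([-7.40335885e-05, -8.36638142e-05,  5.52044399e-03,  3.76820814e-04,
       -5.49486625e-04,  4.12119187e-04]), 'effort': array([ 2.71965320e-03, -3.39850652e+01,  3.20935929e+01,  1.57713942e-02,
       -1.06264620e-04, -1.75030257e-07]), 'tcp_pos': array([ 0.15041996, -0.50234756,  0.20171698]), 'tcp_rot': array([-3.10632336e+00, -4.54884900e-01,  3.46305842e-05]), 'wrist_force': array([ 0.28902903,  1.05161498, -0.52137579]), 'moment': array([-0.02044067,  0.07047332,  0.01792652]), 'grip_force': 0.0, 'opening': 0.9998061052065582}
```

View pics/scene0.png

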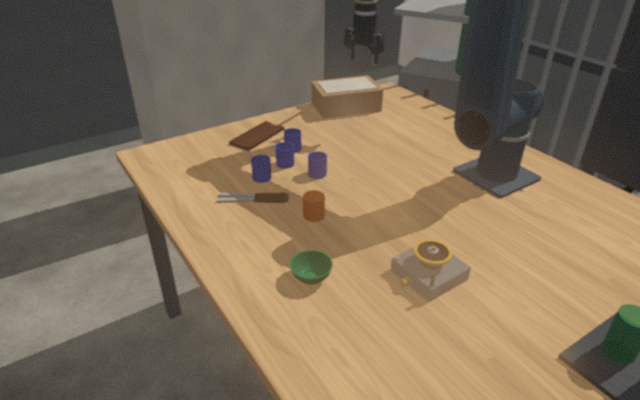

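View pics/top0.png

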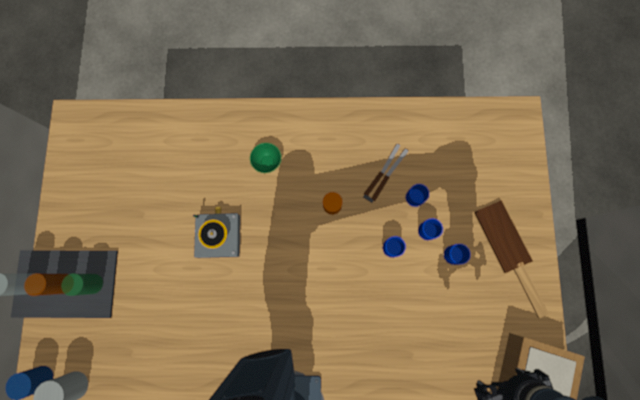

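```bash
cat > h.py <<'E'
from rig import arm
import cv2,numpy as np
from scipy.optimize import least_squares
from scipy.spatial.transform import Rotation as R
def K(c): f=200/np.tan(np.radians(c["vertical_fov"]/2)); return np.array([[f,0,c["cx"]],[0,f,c["cy"]],[0,0,1.]])
def proj(n,P):
    c=arm.get_calibration(n); return cv2.projectPoints(np.atleast_2d(P).astype(float),c["rvec"],c["tvec"],K(c),None)[0][:,0]
def ray(n,uv,z):
    c=arm.get_calibration(n); Rm=cv2.Rodrigues(c["rvec"])[0]; o=-Rm.T@c["tvec"]
    d=Rm.T@np.linalg.inv(K(c))@[uv[0],uv[1],1]; return o+d*(z-o[2])/d[2]
t=np.linspace(0,2*np.pi,40)
def cyl(x,y,z,r,h): return np.r_[[[x+r*np.cos(a),y+r*np.sin(a),z+k] for k in(0,h) for a in t]]
def hullc(n,P):
    m=cv2.moments(cv2.convexHull(proj(n,P).astype(np.float32))); return np.array([m["m10"],m["m01"]])/m["m00"]
def blobs(im,lo,hi,amin=60):
    m=cv2.inRange(cv2.cvtColor(im,cv2.COLOR_RGB2HSV),lo,hi)
    cs=cv2.findContours(m,cv2.RETR_EXTERNAL,cv2.CHAIN_APPROX_NONE)[0]; o=[]
    for c in cs:
        c=cv2.convexHull(c); M=cv2.moments(c)
        if M["m00"]>amin: o.append((M["m10"]/M["m00"],M["m01"]/M["m00"],M["m00"]))
    return np.array(o)
E
python3 - <<'E'
from h import *
I={n:cv2.imread(f"pics/{n}0.png")[:,:,::-1].copy() for n in("scene","top")}
B={n:blobs(I[n],(110,110,40),(130,255,255)) for n in I}
print(B["top"].round(1));print(B["scene"].round(1))
for b in B["top"]:
    if not(200<b[0]<520): continue
    f=lambda p:hullc("top",cyl(*p,0,.03,.066))-b[:2]
    p=least_squares(f,ray("top",b[:2],.04)[:2]).x
    s=hullc("scene",cyl(*p,0,.03,.066)); 
    m=min(B["scene"],key=lambda q:np.hypot(*(q[:2]-s)))
    g=lambda p:np.r_[hullc("top",cyl(*p,.03,.066))-b[:2],hullc("scene",cyl(*p,.03,.066))-m[:2]]
    q=least_squares(g,[*p,0]); print(b.round(0),m.round(0),"top-only",p.round(4),"dist",np.hypot(*p).round(3),"2view",q.x.round(4),q.cost.round(2))
big=[cv2.resize(I["top"][170:280,365:485],None,fx=4,fy=4,interpolation=2),cv2.resize(I["top"][190:270,180:250],(385,440),interpolation=2)]
sc=cv2.resize(I["scene"][120:190,240:340],None,fx=1,fy=1)
cv2.imwrite("pics/crop.png",cv2.hconcat(big)[:,:600,::-1] if 0 else cv2.resize(cv2.hconcat(big),(800,406))[:,:,::-1])
E
```

```text
[[456.8 253.9 391.5]
 [393.7 246.2 331.5]
 [430.  228.9 355.5]
 [416.9 194.7 338.5]]
[]Traceback (most recent call last):
  File "<stdin>", line 10, in <module>
ValueError: min() iterable argument is empty
```

```bash
python3 - <<'E'
from h import *
I={n:cv2.imread(f"pics/{n}0.png")[:,:,::-1].copy() for n in("scene","top")}
B={"top":blobs(I["top"],(110,110,40),(130,255,255)),"scene":blobs(I["scene"],(112,70,40),(150,255,255))}
print(B["scene"].round(1))
for b in B["top"]:
    f=lambda p:hullc("top",cyl(*p,0,.03,.066))-b[:2]
    p=least_squares(f,ray("top",b[:2],.04)[:2]).x
    s=hullc("scene",cyl(*p,0,.03,.066)); 
    m=min(B["scene"],key=lambda q:np.hypot(*(q[:2]-s)))
    g=lambda p:np.r_[hullc("top",cyl(*p,.03,.066))-b[:2],hullc("scene",cyl(*p,.03,.066))-m[:2]]
    q=least_squares(g,[*p,0]); print(b.round(0),s.round(1),m.round(0),"top-only",p.round(4),"dist",np.hypot(*p).round(3),"2view",q.x.round(4),q.cost.round(2))
for n,lo,hi in(("top",(18,110,80),(35,255,255)),("scene",(15,130,80),(35,255,255))):
    m=cv2.inRange(cv2.cvtColor(I[n],cv2.COLOR_RGB2HSV),lo,hi)
    print(n,blobs(I[n],lo,hi,200)[:5].round(1))
a=cv2.resize(I["top"][170:280,365:485],(400,367),interpolation=2);b=cv2.resize(I["scene"][235:305,380:480],(400,280),interpolation=2)
c=cv2.resize(I["top"][190:280,180:250],(285,367),interpolation=2)
cv2.imwrite("pics/crop.png",cv2.hconcat([a,c])[:,:,::-1])
E
```

```text
[[260.6 168.3 389. ]
 [316.4 157.3  97. ]
 [287.8 147.7 715. ]]
[457. 254. 392.] [292.2 140.5] [288. 148. 715.] top-only [ 0.4395 -0.4916] dist 0.659 2view [ 0.4435 -0.5051 -0.0333] 2.01
[394. 246. 332.] [316.8 165.1] [316. 157.  97.] top-only [ 0.4611 -0.3091] dist 0.555 2view [ 0.4608 -0.306   0.0289] 0.84
[430. 229. 356.] [284.5 155.2] [288. 148. 715.] top-only [ 0.5123 -0.4176] dist 0.661 2view [ 0.5077 -0.4077  0.0319] 0.68
[417. 195. 338.] [260.8 168.7] [261. 168. 389.] top-only [ 0.6154 -0.3837] dist 0.725 2view [ 0.6154 -0.3837  0.0012] 0.02
top [[2.690000e+01 3.560000e+02 3.655000e+02]
 [4.770000e+02 2.317000e+02 2.200000e+02]
 [4.076000e+02 3.073000e+02 3.569000e+04]
 [4.401000e+02 2.065000e+02 6.115000e+02]
 [2.830000e+02 2.377000e+02 1.403485e+05]]
scene [[432.4 251.8 719.5]]
```

View pics/crop.png

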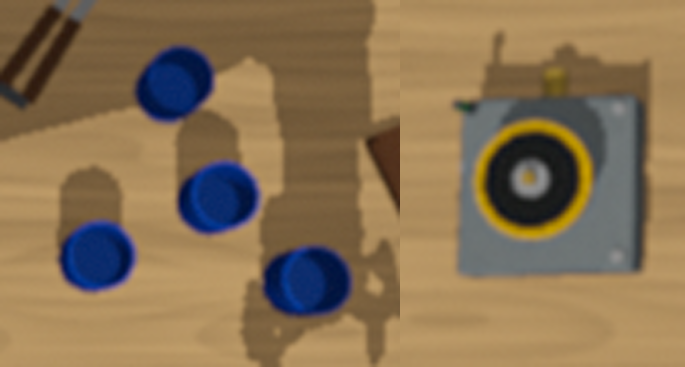

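Four candidates that look just like the cup, in the top view: (394,247), (430,229), (457,254) and (417,195). Their distances from the base are 0.555, 0.661, 0.659 and 0.725 m. The one meant is (394,247), the nearest. The crop confirms it stands mouth-up with free space around it.

The crop also shows the yellow ring of the stand at about (212,234), with the post at the top-left corner.

```bash
cat >> h.py <<'E'
def frame(az,pitch,roll=0.):
    """tool z at azimuth az, pitch below horizontal; roll 0 (j6~0): tool x towards base/down"""
    az,p=np.radians(az),np.radians(pitch); f=np.array([np.cos(az),np.sin(az),0]);u=np.array([0,0,1.])
    z=np.cos(p)*f-np.sin(p)*u; x=-np.sin(p)*f-np.cos(p)*u
    return R.from_matrix(np.c_[x,np.cross(z,x),z])*R.from_euler("z",roll,degrees=True)
def go(p,Rt,grasp=True,s=None):
    """print row reaching grasp point p (or TCP) with orientation Rt"""
    s=s or arm.read_state(); R0=R.from_rotvec(s["tcp_rot"]); p=np.array(p,float)
    if grasp: p=p+Rt.as_matrix()[:,2]*.019
    t=R0.inv().apply(p-s["tcp_pos"])/.2; w=(R0.inv()*Rt).as_rotvec()/(2*np.pi)
    print("t",t.round(4),"w",w.round(4),"rows>=",int(np.ceil(max(np.linalg.norm(t)*4,np.linalg.norm(w)*360/8.59))))
E
python3 - <<'E'
from h import *
print([m for m in dir(arm) if m[0]!='_'])
st=ray("top",(212.4,234.1),.074); print("plate top-view",st)
print("proj scene",proj("scene",st), "scene ray@.074",ray("scene",(432.4,251.8),.074))
print("amber",ray("top",(332,203),.04),"bowl",ray("top",(265,157),.03))
C=np.array([.461,-.309,.036]); Rt=frame(-33.8,45)
pre=C-.10*Rt.as_matrix()[:,2]
go(pre,Rt)
go(C,Rt)
E
```

```text
['MotionError', 'finish_job', 'get_calibration', 'grab_frame', 'read_state']
plate top-view [0.49293594 0.21712528 0.074     ]
proj scene [[432.62254918 250.55303041]] scene ray@.074 [0.49648028 0.22005407 0.074     ]
amber [ 0.58981727 -0.12917826  0.04      ] bowl [0.73702586 0.07817449 0.03      ]
t [ 1.5824 -0.7006  0.5441] w [-0.1399 -0.0663 -0.3375] rows>= 16
t [ 1.8074 -0.4272  0.8972] w [-0.1399 -0.0663 -0.3375] rows>= 16
```

Emit:
carry_out(
  series=[
    {"tx": 1,"ty": -0.45,"tz": 0,"wx": -0.14,"wy": -0.066,"wz": -0.3375,"claw": 1},
    {"tx": 1,"ty": -0.45,"tz": 0,"wx": -0.14,"wy": -0.066,"wz": -0.3375,"claw": 1},
    {"tx": 1,"ty": -0.45,"tz": 0,"wx": -0.14,"wy": -0.066,"wz": -0.3375,"claw": 1},
    {"tx": 1,"ty": -0.45,"tz": 0,"wx": -0.14,"wy": -0.066,"wz": -0.3375,"claw": 1},
    {"tx": 1,"ty": -0.45,"tz": 0,"wx": -0.14,"wy": -0.066,"wz": -0.3375,"claw": 1},
    {"tx": 1,"ty": -0.45,"tz": 0,"wx": -0.14,"wy": -0.066,"wz": -0.3375,"claw": 1},
    {"tx": 1,"ty": -0.45,"tz": 0,"wx": -0.14,"wy": -0.066,"wz": -0.3375,"claw": 1},
    {"tx": 1,"ty": -0.45,"tz": 0,"wx": -0.14,"wy": -0.066,"wz": -0.3375,"claw": 1},
    {"tx": 1,"ty": -0.45,"tz": 0,"wx": -0.14,"wy": -0.066,"wz": -0.3375,"claw": 1},
    {"tx": 1,"ty": -0.45,"tz": 0,"wx": -0.14,"wy": -0.066,"wz": -0.3375,"claw": 1},
  ],
)

```text
time: 1.1
tcp_pos: [0.3165, -0.3585, 0.202]
tcp_rot: [1.7, 1.942, -0.223]
wrist_force: [-0.9, -0.6, 0.7]
opening: 0.996
grip_force: 0.0
```

```bash
cat > nxt.py <<'E'
from h import *
s=arm.read_state(); open("log.txt","a").write(repr((list(s["q"]),list(s["tcp_pos"]),list(s["tcp_rot"])))+"\n")
print("t",round(s["time"],2),"q",s["q"].round(3),"p",s["tcp_pos"].round(4),"F",s["wrist_force"].round(1),"M",s["moment"].round(2),"op",round(s["opening"],3),"g",round(s["grip_force"],1))
E
python3 - <<'E'
from nxt import *
C=np.array([.461,-.309,.036]); Rt=frame(-33.8,45)
go(C-.10*Rt.as_matrix()[:,2],Rt)
E
```

```text
t 1.1 q [-0.971 -0.778 -0.654  1.117 -0.024  0.46 ] p [ 0.3165 -0.3585  0.202 ] F [-0.9 -0.6  0.7] M [0.49 0.3  0.  ] op 0.996 g 0.0
t [0.5965 0.418  0.4067] w [-0.0495 -0.0234 -0.1193] rows>= 6
```

Emit:
carry_out(
  series=[
    {"tx": 0.3,"ty": 0.2,"tz": 0.2,"wx": -0.025,"wy": -0.012,"wz": -0.06},
    {"tx": 0.3,"ty": 0.2,"tz": 0.2,"wx": -0.025,"wy": -0.012,"wz": -0.06},
    {"tx": 0.5965,"ty": 0.418,"tz": 0.4067,"wx": -0.0495,"wy": -0.0234,"wz": -0.1193},
    {"tx": 0.5965,"ty": 0.418,"tz": 0.4067,"wx": -0.0495,"wy": -0.0234,"wz": -0.1193},
    {"tx": 0.5965,"ty": 0.418,"tz": 0.4067,"wx": -0.0495,"wy": -0.0234,"wz": -0.1193},
    {"tx": 0.5965,"ty": 0.418,"tz": 0.4067,"wx": -0.0495,"wy": -0.0234,"wz": -0.1193},
    {"tx": 0.5965,"ty": 0.418,"tz": 0.4067,"wx": -0.0495,"wy": -0.0234,"wz": -0.1193},
    {"tx": 0.5965,"ty": 0.418,"tz": 0.4067,"wx": -0.0495,"wy": -0.0234,"wz": -0.1193},
  ],
)

```text
validation failed for argument at $.se...
```

```bash
python3 - <<'E'
from nxt import *
C=np.array([.461,-.309,.036]); Rt=frame(-33.8,45)
go(C-.10*Rt.as_matrix()[:,2],Rt); go(C,Rt)
cv2.imwrite("pics/w1.png",arm.grab_frame("wrist")[:,:,::-1])
# kinematic fit: planar r,z,pitch  (q1 yaw, q5~0)
L=[eval(l) for l in open("log.txt")]+[([-1.4078,.04867,.09772,1.62198,0,1.443],[.15042,-.50235,.20172],[-3.1063,-.45488,0])]
for q,p,r in L:
    z=R.from_rotvec(r).as_matrix()[:,2]; print("pitch",np.degrees(np.arcsin(-z[2])).round(2),np.degrees(q[1]-q[2]+q[3]).round(2),"r",np.hypot(*p[:2]).round(4),"z",round(p[2],4))
E
```

```text
t 1.1 q [-0.971 -0.778 -0.654  1.117 -0.024  0.46 ] p [ 0.3165 -0.3585  0.202 ] F [-0.9 -0.6  0.7] M [0.49 0.3  0.  ] op 0.996 g 0.0
t [0.5965 0.418  0.4067] w [-0.0495 -0.0234 -0.1193] rows>= 6
t [0.5861 0.5824 0.8788] w [-0.0495 -0.0234 -0.1193] rows>= 6
pitch 56.93 56.95 r 0.4783 z 0.202
pitch 56.93 56.95 r 0.4783 z 0.202
pitch 89.88 90.12 r 0.5244 z 0.2017
```

View pics/w1.png

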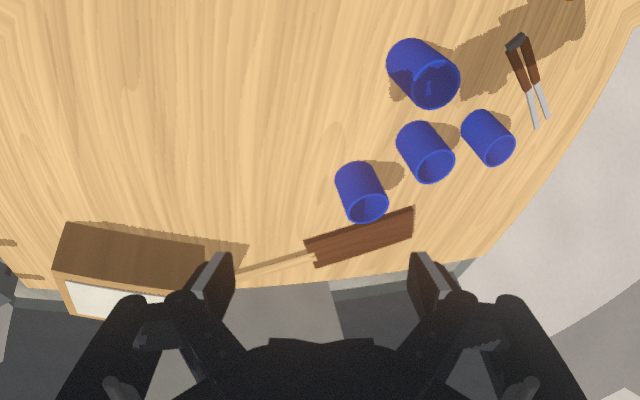

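The wrist view shows all four cups. The meant one is the nearest, at (423,75). The last call was refused, probably because a field was missing, so I'll send it again with "claw".

Emit:
carry_out(
  series=[
    {"tx": 0.3,"ty": 0.2,"tz": 0.2,"wx": -0.025,"wy": -0.012,"wz": -0.06,"claw": 1},
    {"tx": 0.3,"ty": 0.2,"tz": 0.2,"wx": -0.025,"wy": -0.012,"wz": -0.06,"claw": 1},
    {"tx": 0.5965,"ty": 0.418,"tz": 0.4067,"wx": -0.0495,"wy": -0.0234,"wz": -0.1193,"claw": 1},
    {"tx": 0.5965,"ty": 0.418,"tz": 0.4067,"wx": -0.0495,"wy": -0.0234,"wz": -0.1193,"claw": 1},
    {"tx": 0.5965,"ty": 0.418,"tz": 0.4067,"wx": -0.0495,"wy": -0.0234,"wz": -0.1193,"claw": 1},
    {"tx": 0.5965,"ty": 0.418,"tz": 0.4067,"wx": -0.0495,"wy": -0.0234,"wz": -0.1193,"claw": 1},
    {"tx": 0.5965,"ty": 0.418,"tz": 0.4067,"wx": -0.0495,"wy": -0.0234,"wz": -0.1193,"claw": 1},
    {"tx": 0.5965,"ty": 0.418,"tz": 0.4067,"wx": -0.0495,"wy": -0.0234,"wz": -0.1193,"claw": 1},
  ],
)

```text
time: 1.95
tcp_pos: [0.4213, -0.2843, 0.0937]
tcp_rot: [0.706, 2.276, -0.282]
wrist_force: [0.4, -0.1, 0.2]
opening: 0.996
grip_force: 0.0
```

```bash
python3 - <<'E'
from nxt import *
C=np.array([.461,-.309,.036]); Rt=frame(-33.8,45)
go(C-.10*Rt.as_matrix()[:,2],Rt); go(C,Rt)
# wrist fisheye: fit cup x,y from silhouette
c=arm.get_calibration("wrist"); f=200/np.tan(np.radians(c["vertical_fov"]/2)); T=np.eye(4); T[:3,:3]=R.from_rotvec(s["tcp_rot"]).as_matrix(); T[:3,3]=s["tcp_pos"]; W=np.linalg.inv(T@c["T_tool_cam"])
def wp(P):
    k=P@W[:3,:3].T+W[:3,3]; th=np.arctan2(np.hypot(k[:,0],k[:,1]),k[:,2]); d=k[:,:2]/np.hypot(k[:,0],k[:,1])[:,None]; return d*(th*f)[:,None]+[c["cx"],c["cy"]]
im=arm.grab_frame("wrist"); B=blobs(im,(105,110,40),(135,255,255),300)
def hc(p): m=cv2.moments(cv2.convexHull(wp(cyl(p[0],p[1],0,.03,.066)).astype(np.float32))); return np.array([m["m10"],m["m01"]])/m["m00"],m["m00"]
print(B.round(0),hc(C)); 
b=min(B,key=lambda b:np.hypot(*(b[:2]-hc(C)[0])))
print(least_squares(lambda p:hc(p)[0]-b[:2],C[:2]).x.round(4))
E
```

```text
t 1.95 q [-0.846 -0.988 -1.066  0.732  0.175 -0.174] p [ 0.4213 -0.2843  0.0937] F [ 0.4 -0.1  0.2] M [ 0.35  0.57 -0.03] op 0.996 g 0.0
t [ 0.0388  0.0072 -0.0354] w [-0.0006 -0.0014 -0.0017] rows>= 1
t [0.0344 0.009  0.4646] w [-0.0006 -0.0014 -0.0017] rows>= 2
[[  179.   229.  3056.]
 [  308.   216. 13940.]] (array([322.57913828, 187.76071666]), 7069.942458595382)
[ 0.4979 -0.3507]
```

Emit:
carry_out(
  series=[
    {"tx": 0.035,"ty": 0.008,"tz": 0.1,"wx": 0,"wy": -0.001,"wz": -0.002,"claw": 1},
    {"tx": 0.035,"ty": 0.008,"tz": 0.2,"wx": 0,"wy": -0.001,"wz": -0.002,"claw": 1},
    {"tx": 0.035,"ty": 0.009,"tz": 0.3,"wx": 0,"wy": -0.001,"wz": -0.002,"claw": 1},
    {"tx": 0.035,"ty": 0.009,"tz": 0.4,"wx": 0,"wy": -0.001,"wz": -0.002,"claw": 1},
    {"tx": 0.035,"ty": 0.009,"tz": 0.46,"wx": 0,"wy": -0.001,"wz": -0.002,"claw": 1},
    {"tx": 0.035,"ty": 0.009,"tz": 0.46,"wx": 0,"wy": -0.001,"wz": -0.002,"claw": 1},
    {"tx": 0.035,"ty": 0.009,"tz": 0.46,"wx": 0,"wy": -0.001,"wz": -0.002,"claw": 1},
  ],
)

```text
time: 2.7
tcp_pos: [0.4721, -0.3155, 0.0233]
tcp_rot: [0.686, 2.276, -0.29]
wrist_force: [-0.2, -0.5, 0.2]
opening: 0.998
grip_force: 0.0
```

```bash
python3 - <<'E'
from nxt import *
C=np.array([.461,-.309,.036]); Rt=frame(-33.8,45)
go(C,Rt)
a=arm.grab_frame("wrist"); b=arm.grab_frame("scene")[110:230,230:430]
cv2.imwrite("pics/w2.png",cv2.vconcat([cv2.resize(a,(480,300)),cv2.resize(b,(480,288),interpolation=2)])[:,:,::-1])
E
```

```text
t 2.7 q [-0.793 -0.63  -1.06   0.368  0.141 -0.15 ] p [ 0.4721 -0.3155  0.0233] F [-0.2 -0.5  0.2] M [ 0.42  0.56 -0.01] op 0.998 g 0.0
t [ 0.0005 -0.0039  0.0046] w [-0.0003 -0.0004  0.0008] rows>= 1
```

View pics/w2.png

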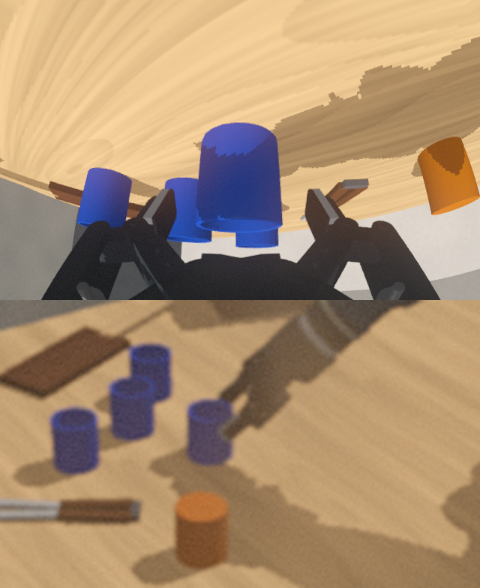

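The wrist view (upper half) shows the cup centred between the pads, with the neighbours behind and clear. In the scene view the fingers stand round the right cup. Closing now.

Emit:
carry_out(
  series=[
    {"tx": 0,"ty": 0,"tz": 0.005,"wx": 0,"wy": 0,"wz": 0,"claw": -1},
    {"tx": 0,"ty": 0,"tz": 0.005,"wx": 0,"wy": 0,"wz": 0,"claw": -1},
    {"tx": 0,"ty": 0,"tz": 0.005,"wx": 0,"wy": 0,"wz": 0,"claw": -1},
    {"tx": 0,"ty": 0,"tz": 0.005,"wx": 0,"wy": 0,"wz": 0,"claw": -1},
    {"tx": 0,"ty": 0,"tz": 0.005,"wx": 0,"wy": 0,"wz": 0,"claw": -1},
    {"tx": 0,"ty": 0,"tz": 0.005,"wx": 0,"wy": 0,"wz": 0,"claw": -1},
    {"tx": 0,"ty": 0,"tz": 0.005,"wx": 0,"wy": 0,"wz": 0,"claw": -1},
    {"tx": 0,"ty": 0,"tz": 0.005,"wx": 0,"wy": 0,"wz": 0,"claw": -1},
  ],
  newtons=50,
)

```text
time: 3.6
tcp_pos: [0.4733, -0.317, 0.0243]
tcp_rot: [0.685, 2.273, -0.292]
wrist_force: [-3.1, 1.5, 5.4]
opening: 0.657
grip_force: 53.3
```

```bash
cat > fk.py <<'E'
from h import *
L=[([-1.4078,.04867,.09772,1.62198,0,1.443],[.15042,-.50235,.20172],[-3.1063,-.45488,0])]+[eval(l) for l in open("log.txt")]
ey=lambda a:R.from_euler("y",a)
def fk(q,k):
    d,a,o2,b,o3,w,t,off=k
    # arm plane x fwd, y left, z up ; positive pitch = down
    p=np.array([0,0,d])+ey(q[1]+o2).apply([0,0,a])+ey(q[1]-q[2]+o3).apply([b,0,0])+[0,off,0]
    R4=ey(q[1]-q[2]+q[3]); p=p+R4.apply([w,0,0])
    R5=R4*R.from_euler("z",q[4]); p=p+R5.apply([t,0,0])
    Rt=R5*R.from_matrix([[0,0,1],[0,-1,0],[-1,0,0]] if 0 else np.c_[[0,0,-1],[0,-1,0],[1,0,0]])*R.from_euler("z",q[5])
    r1=R.from_euler("z",q[0]); return r1.apply(p),r1*Rt
def res(k): return np.concatenate([np.r_[fk(q,k)[0]-p] for q,p,r in L]+[.002*(np.array(k)-k0)])
k0=np.array([.25,.4,0,.4,0,.05,.25,.0675])
def fit(): return least_squares(res,k0).x
E
python3 - <<'E'
from nxt import *
from fk import *
k=fit(); print(k.round(4))
for q,p,r in L: print(((fk(q,k)[0]-p)*1e3).round(1),"mm rot",np.degrees((fk(q,k)[1].inv()*R.from_rotvec(r)).magnitude()).round(2))
E
```

```text
t 3.6 q [-0.794 -0.627 -1.059  0.362  0.141 -0.151] p [ 0.4733 -0.317   0.0243] F [-3.1  1.5  5.4] M [ 0.25  0.27 -0.02] op 0.657 g 53.3Traceback (most recent call last):
  File "<stdin>", line 3, in <module>
  File "fk.py", line 14, in fit
    def fit(): return least_squares(res,k0).x
                      ~~~~~~~~~~~~~^^^^^^^^
    return func(*args, **kwargs)
    vector_fun = VectorFunction(
        fun_wrapped,
    ...<6 lines>...
        workers=workers
    )
    self._update_fun()
    ~~~~~~~~~~~~~~~~^^
    self.f = self.fun_wrapped(xp_copy(self.x))
             ~~~~~~~~~~~~~~~~^^^^^^^^^^^^^^^^^
    return np.atleast_1d(self.fun(x))
                         ~~~~~~~~^^^
    return self.f(x, *self.args, **self.kwargs)
           ~~~~~~^^^^^^^^^^^^^^^^^^^^^^^^^^^^^^
  File "fk.py", line 12, in res
    def res(k): return np.concatenate([np.r_[fk(q,k)[0]-p] for q,p,r in L]+[.002*(np.array(k)-k0)])
                                             ~~^^^^^
  File "fk.py", line 10, in fk
    Rt=R5*R.from_matrix([[0,0,1],[0,-1,0],[-1,0,0]] if 0 else np.c_[[0,0,-1],[0,-1,0],[1,0,0]])*R.from_euler("z",q[5])
          ~~~~~~~~~~~~~^^^^^^^^^^^^^^^^^^^^^^^^^^^^^^^^^^^^^^^^^^^^^^^^^^^^^^^^^^^^^^^^^^^^^^^^
  File "scipy/spatial/transform/_rotation.pyx", line 1143, in scipy.spatial.transform._rotation.Rotation.from_matrix
ValueError: Non-positive determinant (left-handed or null coordinate frame) in rotation matrix 0: [[ 0.  0.  1.]
 [ 0. -1.  0.]
 [-1.  0.  0.]].
```

```bash
sed -i 's/R.from_matrix(\[\[0,0,1\].*\[1,0,0\]\])\*R/R.from_matrix(np.c_[[0,0,-1],[0,1,0],[1,0,0]])*R/' fk.py; python3 - <<'E'
from fk import *
k=fit(); print(k.round(4))
for q,p,r in L: print(((fk(q,k)[0]-p)*1e3).round(1),"mm rot",np.degrees((fk(q,k)[1].inv()*R.from_rotvec(r)).magnitude()).round(2))
E
```

```text
[ 0.2247  0.3883  0.      0.5044 -0.0448  0.1143  0.3438  0.0669]
[-0. -0. -0.] mm rot 0.0
[0. 0. 0.] mm rot 0.0
[0. 0. 0.] mm rot 0.0
[-0. -0.  0.] mm rot 0.0
[-0.  0.  0.] mm rot 0.0
[-0.  0.  0.] mm rot 0.0
```

Emit:
carry_out(
  series=[
    {"tx": -0.07,"ty": 0,"tz": -0.07,"wx": 0,"wy": 0,"wz": 0,"claw": -1},
    {"tx": -0.18,"ty": 0,"tz": -0.18,"wx": 0,"wy": 0,"wz": 0,"claw": -1},
    {"tx": -0.3,"ty": 0,"tz": -0.3,"wx": 0,"wy": 0,"wz": 0,"claw": -1},
    {"tx": -0.42,"ty": 0,"tz": -0.42,"wx": 0,"wy": 0,"wz": 0,"claw": -1},
    {"tx": -0.5,"ty": 0,"tz": -0.5,"wx": 0,"wy": 0,"wz": 0,"claw": -1},
    {"tx": -0.5,"ty": 0,"tz": -0.5,"wx": 0,"wy": 0,"wz": 0,"claw": -1},
  ],
)

```text
time: 4.2
tcp_pos: [0.4747, -0.3172, 0.1695]
tcp_rot: [0.683, 2.269, -0.295]
wrist_force: [0.5, -0.9, -1.1]
opening: 0.651
grip_force: 53.5
```

```bash
python3 - <<'E'
from nxt import *
from fk import *
k=fit(); print(k.round(4))
for q,p,r in L: print(((fk(q,k)[0]-p)*1e3).round(1),"mm rot",np.degrees((fk(q,k)[1].inv()*R.from_rotvec(r)).magnitude()).round(2))
E
```

```text
t 4.2 q [-0.791 -0.752 -0.829  0.713  0.139 -0.149] p [ 0.4747 -0.3172  0.1695] F [ 0.5 -0.9 -1.1] M [ 0.47  0.68 -0.03] op 0.651 g 53.5
[ 0.2247  0.3883  0.      0.5044 -0.0448  0.1143  0.3438  0.0669]
[-0. -0. -0.] mm rot 0.0
[0. 0. 0.] mm rot 0.0
[0. 0. 0.] mm rot 0.0
[-0. -0.  0.] mm rot 0.0
[-0.  0.  0.] mm rot 0.0
[-0.  0.  0.] mm rot 0.0
[ 0.  0. -0.] mm rot 0.0
```

```bash
cat >> fk.py <<'E'
lo=np.array([-2.91,-.99,-1.21,-2.12,-1.49,-3.14])+.03; hi=np.array([2.91,1.94,1.42,2.29,1.47,3.14])-.03
rng=np.random.default_rng(0); KK=fit()
def ik(p,Rt,seeds=(),n=12):
    p=np.array(p)+Rt.as_matrix()[:,2]*.019; S=[]
    for q0 in list(seeds)+[rng.uniform(lo,hi) for _ in range(n)]:
        def f(q):
            P,Q=fk(q,KK); return np.r_[P-p,.3*(Q.inv()*Rt).as_rotvec()]
        o=least_squares(f,np.clip(q0,lo+1e-3,hi-1e-3),bounds=(lo,hi))
        if np.abs(o.fun).max()<1e-4 and not any(np.abs(o.x-x).max()<.05 for x in S): S.append(o.x)
    return S
E
python3 - <<'E'
from fk import *
for roll in(0,180):
  for az in range(-120,181,20):
    S=[ik([.494,.218,z],frame(az,0,roll),n=8) for z in(.105,.16)]
    if all(S): print("place roll",roll,"az",az,[[x.round(2).tolist() for x in s] for s in S])
E
```

```text
place roll 0 az -20 [[[0.87, 0.33, -1.02, -1.35, -1.22, -0.0]], [[0.87, 0.09, -1.07, -1.15, -1.22, 0.0]]]
place roll 0 az 60 [[[-0.39, 0.28, -1.12, -1.4, 1.44, -0.0]], [[-0.39, -0.01, -1.17, -1.16, 1.44, -0.0]]]
place roll 180 az 80 [[[-0.38, 0.74, -0.25, 2.16, 1.37, 0.0]], [[-0.38, 0.62, -0.27, 2.24, 1.37, 0.0]]]
```

```bash
cat > srch.py <<'E'
from fk import *
def allz(P,Rt,zs,n=5):
    out=[]
    s=[]
    for z in zs:
        S=ik([P[0],P[1],z],Rt,seeds=s,n=n); 
        if not S: return None
        s=S; out.append(S)
    return out
pl={}
for p3 in(30,40):
  for roll in(0,180):
    for az in range(-60,121,20):
      r=allz((.494,.218),frame(az,p3,roll),(.10,.16))
      if r: pl[p3,roll,az]=r; print("place p3",p3,"roll",roll,"az",az,[x.round(2).tolist() for x in r[0]])
for p3 in(30,40):
  for roll in(0,180):
    if not any(k[:2]==(p3,180-roll) for k in pl): continue
    for S in((.42,-.05),(.35,-.2)):
      for az in range(-180,180,30):
        g=allz(S,frame(az,90-p3,roll),(.03,.10),4)
        if not g: continue
        l=None
        for rr in(177,-177):
            l=l or allz(S,frame(az+180,45,rr),(.03,.10),4)
        if l: print("lie p3",p3,"roll",roll,"S",S,"az",az,g[0][0].round(2).tolist(),"lay",l[0][0].round(2).tolist())
E
timeout 550 python3 srch.py
```

```text
place p3 30 roll 0 az -60 [[0.8, 0.45, -0.03, 1.54, -0.98, 2.09]]
place p3 30 roll 0 az -40 [[0.82, 0.07, -0.46, 0.95, -1.05, 1.47]]
place p3 30 roll 0 az -20 [[0.77, -0.34, -0.88, 0.39, -0.89, 0.8]]
place p3 30 roll 0 az 0 [[0.58, -0.77, -1.17, 0.2, -0.49, 0.31]]
place p3 30 roll 0 az 60 [[-0.26, -0.41, -0.89, 0.67, 0.99, -1.08]]
place p3 30 roll 0 az 80 [[-0.28, 0.05, -0.48, 1.22, 1.04, -1.78]]
place p3 30 roll 0 az 100 [[-0.23, 0.41, -0.1, 1.67, 0.92, -2.28]]
place p3 30 roll 0 az 120 [[-0.15, 0.69, 0.27, 1.97, 0.75, -2.58]]
place p3 30 roll 180 az -60 [[0.8, 0.45, -0.03, 1.54, -0.98, -1.05]]
place p3 30 roll 180 az -40 [[0.82, 0.07, -0.46, 0.95, -1.05, -1.67]]
place p3 30 roll 180 az -20 [[0.77, -0.34, -0.88, 0.39, -0.89, -2.35]]
place p3 30 roll 180 az 0 [[0.58, -0.77, -1.17, 0.2, -0.49, -2.83]]
place p3 30 roll 180 az 60 [[-0.26, -0.41, -0.89, 0.67, 0.99, 2.06]]
place p3 30 roll 180 az 80 [[-0.28, 0.05, -0.48, 1.22, 1.04, 1.36]]
place p3 30 roll 180 az 100 [[-0.23, 0.41, -0.1, 1.67, 0.92, 0.86]]
place p3 30 roll 180 az 120 [[-0.15, 0.69, 0.27, 1.97, 0.75, 0.56]]
place p3 40 rol
[... 9291 characters left out ...]
[-0.19, 0.07, -0.43, 1.34, -0.65, -1.15] lay [-1.18, 0.2, -0.35, 1.56, 0.59, 0.69]
lie p3 40 roll 180 S (0.35, -0.2) az -90 [-0.17, -0.36, -0.8, 0.99, -0.69, -1.79] lay [-1.01, 0.46, -0.05, 1.76, 0.39, 0.37]
lie p3 40 roll 180 S (0.35, -0.2) az 0 [-1.23, -0.85, -1.08, 1.07, 0.65, 2.0] lay [-0.44, 0.61, 0.16, 1.86, -0.31, -0.37]
lie p3 40 roll 180 S (0.35, -0.2) az 30 [-1.26, -0.25, -0.73, 1.27, 0.68, 1.3] lay [-0.27, 0.44, -0.07, 1.68, -0.53, -0.68]
lie p3 40 roll 180 S (0.35, -0.2) az 60 [-1.15, 0.13, -0.39, 1.51, 0.55, 0.82] lay [-0.15, 0.15, -0.4, 1.38, -0.72, -1.11]
lie p3 40 roll 180 S (0.35, -0.2) az 90 [-0.99, 0.38, -0.11, 1.7, 0.36, 0.47] lay [-0.11, -0.32, -0.81, 0.97, -0.78, -1.77]
```

```bash
cat >> fk.py <<'E'
def path(wps,q0,n=15):
    """wps: list (grasp point, R). simulate straight interpolation, check ik continuity"""
    P,Q=fk(q0,KK); p=P-Q.as_matrix()[:,2]*.019; q=np.array(q0); 
    for g,Rt in wps:
        g=np.array(g); T0=P; T1=g+Rt.as_matrix()[:,2]*.019; d=(Q.inv()*Rt).as_rotvec(); bad=0; jmp=0; zmin=9
        for s in np.linspace(0,1,n+1)[1:]:
            Ri=Q*R.from_rotvec(d*s); Pi=T0+(T1-T0)*s; zmin=min(zmin,Pi[2])
            def f(x):
                A,B=fk(x,KK); return np.r_[A-Pi,.3*(B.inv()*Ri).as_rotvec()]
            o=least_squares(f,np.clip(q,lo+1e-3,hi-1e-3),bounds=(lo,hi)); bad=max(bad,np.abs(o.fun).max()); jmp=max(jmp,np.abs(o.x-q).max()); q=o.x
        print("wp",g,"err",round(bad,4),"jump",round(jmp,2),"rot",np.degrees(np.linalg.norm(d)).round(0),"q",q.round(2)); P,Q=T1,Rt
    return q
E
python3 - <<'E'
from fk import *
s=arm.read_state(); S=(.42,-.05)
for az in(60,90,30,-60,-90):
  for rr in (180,):
    print(az); q=path([((.42,-.05,.2),frame(az+180,45,rr)),((*S,.03),frame(az+180,45,rr))],s["q"])
E
```

```text
60
wp [ 0.42 -0.05  0.2 ] err 0.0 jump 0.1 rot 122.0 q [ 0.15  0.29  0.11  1.95 -0.59 -0.72]
wp [ 0.42 -0.05  0.03] err 0.0 jump 0.02 rot 0.0 q [ 0.15  0.42 -0.08  1.63 -0.59 -0.72]
90
wp [ 0.42 -0.05  0.2 ] err 0.0 jump 0.13 rot 141.0 q [ 0.26 -0.05 -0.24  1.63 -0.75 -1.21]
wp [ 0.42 -0.05  0.03] err 0.0 jump 0.02 rot 0.0 q [ 0.26  0.1  -0.45  1.28 -0.75 -1.21]
30
wp [ 0.42 -0.05  0.2 ] err 0.0 jump 0.12 rot 106.0 q [-0.    0.51  0.38  2.15 -0.36 -0.39]
wp [ 0.42 -0.05  0.03] err 0.0 jump 0.02 rot 0.0 q [-0.    0.63  0.19  1.85 -0.36 -0.39]
-60
wp [ 0.42 -0.05  0.2 ] err 0.0 jump 0.13 rot 93.0 q [-0.55  0.43  0.26  2.12  0.34  0.37]
wp [ 0.42 -0.05  0.03] err 0.0 jump 0.02 rot 0.0 q [-0.55  0.55  0.08  1.82  0.34  0.37]
-90
wp [ 0.42 -0.05  0.2 ] err 0.0 jump 0.12 rot 103.0 q [-0.72  0.17 -0.04  1.95  0.56  0.68]
wp [ 0.42 -0.05  0.03] err 0.0 jump 0.02 rot 0.0 q [-0.72  0.31 -0.23  1.61  0.56  0.68]
```

```bash
python3 -c "
from nxt import *
go((.42,-.05,.2),frame(240,45,180))"
```

```text
t 4.2 q [-0.791 -0.752 -0.829  0.713  0.139 -0.149] p [ 0.4747 -0.3172  0.1695] F [ 0.5 -0.9 -1.1] M [ 0.47  0.68 -0.03] op 0.651 g 53.5
t [ 0.6122  0.8926 -0.7501] w [-0.0018  0.1873 -0.2827] rows>= 15
```

Emit:
carry_out(
  series=[
    {"tx": 0.043,"ty": 0.062,"tz": -0.053,"wx": 0,"wy": 0.0131,"wz": -0.0198,"claw": -1},
    {"tx": 0.086,"ty": 0.125,"tz": -0.105,"wx": 0,"wy": 0.0262,"wz": -0.0396,"claw": -1},
    {"tx": 0.129,"ty": 0.187,"tz": -0.158,"wx": 0,"wy": 0.0393,"wz": -0.0594,"claw": -1},
    {"tx": 0.171,"ty": 0.25,"tz": -0.21,"wx": 0,"wy": 0.0524,"wz": -0.0792,"claw": -1},
    {"tx": 0.214,"ty": 0.312,"tz": -0.263,"wx": 0,"wy": 0.0656,"wz": -0.0989,"claw": -1},
    {"tx": 0.257,"ty": 0.375,"tz": -0.315,"wx": 0,"wy": 0.0787,"wz": -0.1187,"claw": -1},
    {"tx": 0.3,"ty": 0.437,"tz": -0.368,"wx": 0,"wy": 0.0918,"wz": -0.1385,"claw": -1},
    {"tx": 0.343,"ty": 0.5,"tz": -0.42,"wx": 0,"wy": 0.105,"wz": -0.158,"claw": -1},
    {"tx": 0.386,"ty": 0.562,"tz": -0.473,"wx": 0,"wy": 0.118,"wz": -0.178,"claw": -1},
    {"tx": 0.429,"ty": 0.625,"tz": -0.525,"wx": 0,"wy": 0.131,"wz": -0.198,"claw": -1},
  ],
)

```text
time: 5.2
tcp_pos: [0.4291, -0.1359, 0.1749]
tcp_rot: [0.77, -2.719, 0.549]
wrist_force: [-1.2, -0.5, -1.8]
opening: 0.661
grip_force: 53.7
```

```bash
python3 -c "
from nxt import *
go((.42,-.05,.15),frame(240,45,180))"
```

```text
t 5.2 q [-0.12  -0.046 -0.124  1.597 -0.453 -0.647] p [ 0.4291 -0.1359  0.1749] F [-1.2 -0.5 -1.8] M [ 0.6  -0.13 -0.03] op 0.661 g 53.7
t [-0.1666  0.3904  0.0255] w [ 0.0001  0.0547 -0.0835] rows>= 5
```

Emit:
carry_out(
  series=[
    {"tx": -0.033,"ty": 0.078,"tz": 0.005,"wx": 0,"wy": 0.011,"wz": -0.0167,"claw": -1},
    {"tx": -0.067,"ty": 0.156,"tz": 0.01,"wx": 0,"wy": 0.022,"wz": -0.0334,"claw": -1},
    {"tx": -0.1,"ty": 0.234,"tz": 0.015,"wx": 0,"wy": 0.033,"wz": -0.05,"claw": -1},
    {"tx": -0.133,"ty": 0.312,"tz": 0.02,"wx": 0,"wy": 0.044,"wz": -0.0668,"claw": -1},
    {"tx": -0.1666,"ty": 0.39,"tz": 0.0255,"wx": 0,"wy": 0.0547,"wz": -0.0835,"claw": -1},
    {"tx": -0.1666,"ty": 0.39,"tz": 0.0255,"wx": 0,"wy": 0.0547,"wz": -0.0835,"claw": -1},
    {"tx": -0.1666,"ty": 0.39,"tz": 0.0255,"wx": 0,"wy": 0.0547,"wz": -0.0835,"claw": -1},
  ],
)

```text
time: 5.9
tcp_pos: [0.4138, -0.0625, 0.1365]
tcp_rot: [1.203, -2.096, 0.501]
wrist_force: [-0.4, 0.3, -0.9]
opening: 0.656
grip_force: 53.6
```

```bash
python3 - <<'E'
from nxt import *
go((.42,-.05,.034),frame(240,45,180))
a=arm.grab_frame("wrist"); b=arm.grab_frame("scene")[100:300,200:520]
cv2.imwrite("pics/w3.png",cv2.vconcat([cv2.resize(a,(448,280)),cv2.resize(b,(480,300),interpolation=2)[:,:448]])[:,:,::-1])
E
```

```text
t 5.9 q [ 0.148  0.317  0.038  1.848 -0.585 -0.722] p [ 0.4138 -0.0625  0.1365] F [-0.4  0.3 -0.9] M [ 0.78 -0.51  0.01] op 0.656 g 53.6
t [-0.4108  0.0063  0.4089] w [ 0.0001  0.0002 -0.0008] rows>= 3
```

View pics/w3.png

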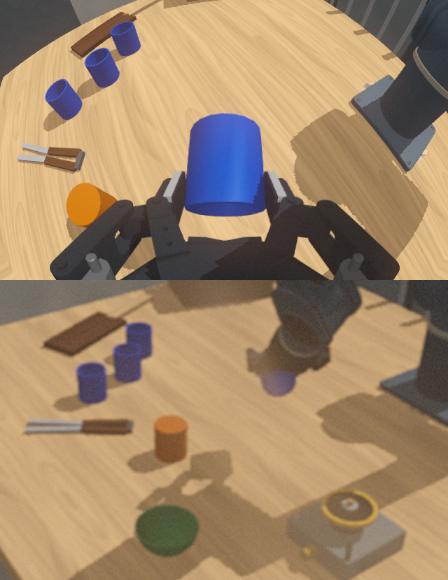

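The cup is held lying level and well centred in the pads (wrist view, about (225,165)); the place below it is free. Lowering.

Emit:
carry_out(
  series=[
    {"tx": -0.1,"ty": 0.0015,"tz": 0.1,"wx": 0,"wy": 0,"wz": 0,"claw": -1},
    {"tx": -0.2,"ty": 0.003,"tz": 0.2,"wx": 0,"wy": 0,"wz": 0,"claw": -1},
    {"tx": -0.3,"ty": 0.0045,"tz": 0.3,"wx": 0,"wy": 0,"wz": 0,"claw": -1},
    {"tx": -0.36,"ty": 0.006,"tz": 0.36,"wx": 0,"wy": 0,"wz": 0,"claw": -1},
    {"tx": -0.39,"ty": 0.006,"tz": 0.39,"wx": 0,"wy": 0,"wz": 0,"claw": -1},
    {"tx": -0.4,"ty": 0.006,"tz": 0.4,"wx": 0,"wy": 0,"wz": 0,"claw": -1},
    {"tx": -0.4,"ty": 0.006,"tz": 0.4,"wx": 0,"wy": 0,"wz": 0,"claw": -1},
  ],
)

```text
time: 6.7
tcp_pos: [0.4153, -0.0622, 0.0265]
tcp_rot: [1.202, -2.102, 0.504]
wrist_force: [-1.2, 0.2, -0.7]
opening: 0.655
grip_force: 53.6
```

Emit:
carry_out(
  series=[
    {"tx": -0.004,"ty": 0,"tz": 0.004,"wx": 0,"wy": 0,"wz": 0,"claw": -1},
    {"tx": -0.008,"ty": 0,"tz": 0.008,"wx": 0,"wy": 0,"wz": 0,"claw": -1},
    {"tx": -0.008,"ty": 0,"tz": 0.008,"wx": 0,"wy": 0,"wz": 0,"claw": -1},
  ],
)

```text
time: 7.0
tcp_pos: [0.4153, -0.0617, 0.0237]
tcp_rot: [1.203, -2.101, 0.504]
wrist_force: [0.2, 0.4, -1.4]
opening: 0.655
grip_force: 53.6
```

Emit:
carry_out(
  series=[
    {"tx": -0.007,"ty": 0,"tz": 0.007,"wx": 0,"wy": 0,"wz": 0,"claw": -1},
    {"tx": -0.014,"ty": 0,"tz": 0.014,"wx": 0,"wy": 0,"wz": 0,"claw": -1},
    {"tx": -0.014,"ty": 0,"tz": 0.014,"wx": 0,"wy": 0,"wz": 0,"claw": -1},
  ],
)

```text
time: 7.3
tcp_pos: [0.4146, -0.0618, 0.0189]
tcp_rot: [1.203, -2.1, 0.503]
wrist_force: [0.3, 0.1, -0.9]
opening: 0.654
grip_force: 53.6
```

Emit:
carry_out(
  series=[
    {"tx": -0.004,"ty": 0,"tz": 0.004,"wx": 0,"wy": 0,"wz": 0,"claw": -1},
    {"tx": -0.007,"ty": 0,"tz": 0.007,"wx": 0,"wy": 0,"wz": 0,"claw": -1},
    {"tx": -0.007,"ty": 0,"tz": 0.007,"wx": 0,"wy": 0,"wz": 0,"claw": -1},
  ],
)

```text
time: 7.6
tcp_pos: [0.4149, -0.0619, 0.0174]
tcp_rot: [1.203, -2.1, 0.503]
wrist_force: [0.2, -0.3, -0.8]
opening: 0.655
grip_force: 53.6
```

Emit:
carry_out(
  series=[
    {"tx": -0.004,"ty": 0,"tz": 0.004,"wx": 0,"wy": 0,"wz": 0,"claw": -1},
    {"tx": -0.007,"ty": 0,"tz": 0.007,"wx": 0,"wy": 0,"wz": 0,"claw": -1},
    {"tx": -0.007,"ty": 0,"tz": 0.007,"wx": 0,"wy": 0,"wz": 0,"claw": -1},
  ],
)

```text
time: 7.9
tcp_pos: [0.4151, -0.0618, 0.0168]
tcp_rot: [1.204, -2.099, 0.504]
wrist_force: [-0.8, 3.4, 5.2]
opening: 0.654
grip_force: 54.5
```

Emit:
carry_out(
  series=[
    {"tx": -0.004,"ty": 0,"tz": 0.004,"wx": 0,"wy": 0,"wz": 0,"claw": -1},
    {"tx": -0.006,"ty": 0,"tz": 0.006,"wx": 0,"wy": 0,"wz": 0,"claw": -1},
    {"tx": -0.006,"ty": 0,"tz": 0.006,"wx": 0,"wy": 0,"wz": 0,"claw": -1},
  ],
)

```text
time: 8.2
tcp_pos: [0.4152, -0.0618, 0.0167]
tcp_rot: [1.204, -2.098, 0.504]
wrist_force: [-1.3, 5.1, 11.8]
opening: 0.652
grip_force: 55.3
```

Emit:
carry_out(
  series=[
    {"tx": 0.005,"ty": 0,"tz": -0.005,"wx": 0,"wy": 0,"wz": 0,"claw": -1},
    {"tx": 0.006,"ty": 0,"tz": -0.006,"wx": 0,"wy": 0,"wz": 0,"claw": 0.4},
    {"tx": 0.006,"ty": 0,"tz": -0.006,"wx": 0,"wy": 0,"wz": 0,"claw": 0.5},
    {"tx": 0.006,"ty": 0,"tz": -0.006,"wx": 0,"wy": 0,"wz": 0,"claw": 0.6},
    {"tx": 0.006,"ty": 0,"tz": -0.006,"wx": 0,"wy": 0,"wz": 0,"claw": 0.8},
    {"tx": 0.006,"ty": 0,"tz": -0.006,"wx": 0,"wy": 0,"wz": 0,"claw": 1},
    {"tx": 0.006,"ty": 0,"tz": -0.006,"wx": 0,"wy": 0,"wz": 0,"claw": 1},
    {"tx": 0.006,"ty": 0,"tz": -0.006,"wx": 0,"wy": 0,"wz": 0,"claw": 1},
  ],
)

```text
time: 9.0
tcp_pos: [0.4149, -0.0619, 0.0153]
tcp_rot: [1.203, -2.1, 0.503]
wrist_force: [-0.1, 0.2, -0.8]
opening: 1.0
grip_force: 0.0
```

```bash
python3 - <<'E'
from nxt import *
from fk import path
im=arm.grab_frame("wrist"); print(blobs(im,(105,110,40),(135,255,255),300).round(0)); cv2.imwrite("pics/w4.png",im[:,:,::-1])
S=np.array((.42,-.05)); d=frame(60,0).as_matrix()[:2,2]
c=S; Rl=frame(60,50); zl=Rl.as_matrix()[:,2]; G=np.r_[c,.031]
Rp=frame(-40,40,180); 
Rm=frame(240,45,180); back=G-.12*Rm.as_matrix()[:,2]
print(back)
q=path([(back,Rm),(G-.13*zl,Rl),(G,Rl),(G+[0,0,.12],Rl)],s["q"])
for az in(-60,-40,-20):
    Rp=frame(az,40,180); path([((.494,.218,.19),Rp),((.494,.218,.09),Rp)],q)
E
```

```text
t 9.0 q [ 0.149  0.421 -0.08   1.622 -0.584 -0.721] p [ 0.4149 -0.0619  0.0153] F [-0.1  0.2 -0.8] M [ 0.63 -0.32  0.02] op 1.0 g 0.0
[[3.100e+02 2.400e+02 1.478e+04]
 [4.700e+01 8.400e+01 2.504e+03]
 [1.600e+02 8.000e+00 6.080e+02]
 [1.140e+02 3.200e+01 2.402e+03]]
[0.46242641 0.02348469 0.11585281]
wp [0.46242641 0.02348469 0.11585281] err 0.0 jump 0.02 rot 1.0 q [ 0.26  0.52  0.22  1.89 -0.53 -0.62]
wp [ 0.37821881 -0.12236715  0.13058578] err 0.0 jump 0.13 rot 85.0 q [-1.   -0.12 -0.41  1.64  0.61 -2.16]
wp [ 0.42  -0.05   0.031] err 0.0 jump 0.02 rot 0.0 q [-0.8  -0.11 -0.61  1.3   0.67 -1.93]
wp [ 0.42  -0.05   0.151] err 0.0 jump 0.02 rot 0.0 q [-0.8  -0.22 -0.45  1.57  0.67 -1.93]
wp [0.494 0.218 0.19 ] err 0.0 jump 0.13 rot 104.0 q [ 0.75  0.26  0.03  1.6  -0.84 -1.23]
wp [0.494 0.218 0.09 ] err 0.0 jump 0.01 rot 0.0 q [ 0.75  0.33 -0.09  1.41 -0.84 -1.23]
wp [0.494 0.218 0.19 ] err 0.0 jump 0.13 rot 114.0 q [ 0.76 -0.08 -0.32  1.19 -0.86 -1.75]
wp [0.494 0.218 0.09 ] err 0.0 jump 0.01 rot 0.0 q [ 0.76  0.   -0.45  0.98 -0.86 -1.75]
wp [0.494 0.218 0.19 ] err 0.0 jump 0.12 rot 126.0 q [ 0.69 -0.43 -0.64  0.82 -0.72 -2.31]
wp [0.494 0.218 0.09 ] err 0.0 jump 0.02 rot 0.0 q [ 0.69 -0.34 -0.78  0.59 -0.72 -2.31]
```

View pics/w4.png

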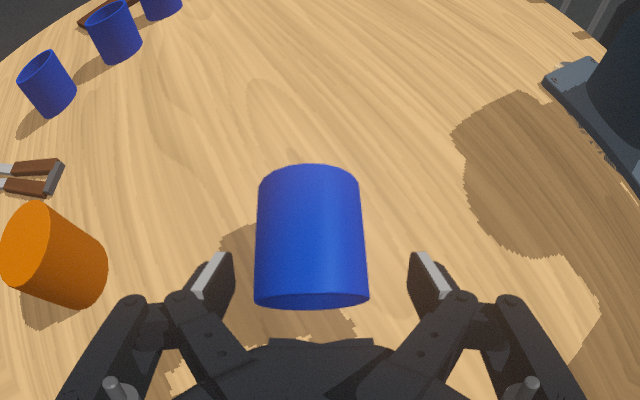

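The cup lies still on its side between the open pads, centred at about (311,240), with its mouth end towards the bottom of the picture. I'll fit its position and then back off.

```bash
cat > wfit.py <<'E'
from nxt import *
def wproj(P,s):
    c=arm.get_calibration("wrist"); f=200/np.tan(np.radians(c["vertical_fov"]/2)); T=np.eye(4); T[:3,:3]=R.from_rotvec(s["tcp_rot"]).as_matrix(); T[:3,3]=s["tcp_pos"]; W=np.linalg.inv(T@c["T_tool_cam"])
    k=np.atleast_2d(P)@W[:3,:3].T+W[:3,3]; n=np.hypot(k[:,0],k[:,1]); return k[:,:2]*(np.arctan2(n,k[:,2])*f/n)[:,None]+[c["cx"],c["cy"]]
def lying(x,y,az,n=40):
    e=np.array([np.cos(az),np.sin(az),0]);l=np.array([-np.sin(az),np.cos(az),0]);u=np.array([0,0,1.])
    return np.array([np.array([x,y,.03])+k*e+.03*(np.cos(a)*l+np.sin(a)*u) for k in(-.033,.033) for a in t])
def fitlying(im,s,p0):
    m=cv2.inRange(cv2.cvtColor(im,cv2.COLOR_RGB2HSV),(105,110,40),(135,255,255))
    c0=wproj([p0[0],p0[1],.03],s)[0]
    cs=[c for c in cv2.findContours(m,0,cv2.CHAIN_APPROX_NONE)[0] if cv2.contourArea(c)>300]
    c=max(cs,key=lambda c:cv2.pointPolygonTest(c,(float(c0[0]),float(c0[1])),True))
    def stat(h):
        M=cv2.moments(cv2.convexHull(h)); A=M["m00"]; return np.array([M["m10"]/A,M["m01"]/A,M["mu20"]/A/50,M["mu02"]/A/50,M["mu11"]/A/50])
    b=stat(c); o=least_squares(lambda p:stat(wproj(lying(*p),s).astype(np.float32))-b,p0,x_scale=[.01,.01,.1],diff_step=1e-3); return o.x,o.fun
E
python3 - <<'E'
from wfit import *
x,f=fitlying(cv2.imread("pics/w4.png")[:,:,::-1].copy(),s,[.42,-.05,np.radians(60)]); print(x[:2].round(4),np.degrees(x[2]).round(1),f.round(1))
Rm=frame(240,45,180)
go(np.r_[.42,-.05,.031]-.12*Rm.as_matrix()[:,2],Rm)
E
```

```text
t 9.05 q [ 0.149  0.421 -0.08   1.622 -0.584 -0.721] p [ 0.4149 -0.0619  0.0153] F [-0.   0.2  0.8] M [ 0.62 -0.33  0.02] op 1.001 g 0.0
[ 0.4259 -0.0561] 61.2 [-0.  -0.1  0.7  1.9 -0. ]
t [ 0.0076  0.0064 -0.606 ] w [-0.0002  0.0007 -0.0012] rows>= 3
```

Emit:
carry_out(
  series=[
    {"tx": 0,"ty": 0,"tz": -0.1,"wx": 0,"wy": 0,"wz": 0,"claw": 1},
    {"tx": 0,"ty": 0,"tz": -0.25,"wx": 0,"wy": 0,"wz": 0,"claw": 1},
    {"tx": 0,"ty": 0,"tz": -0.45,"wx": 0,"wy": 0,"wz": 0,"claw": 1},
    {"tx": 0,"ty": 0,"tz": -0.6,"wx": 0,"wy": 0,"wz": 0,"claw": 1},
    {"tx": 0,"ty": 0,"tz": -0.65,"wx": 0,"wy": 0,"wz": 0,"claw": 1},
    {"tx": 0,"ty": 0,"tz": -0.65,"wx": 0,"wy": 0,"wz": 0,"claw": 1},
  ],
)

```text
time: 9.65
tcp_pos: [0.4617, 0.0182, 0.1082]
tcp_rot: [1.205, -2.102, 0.505]
wrist_force: [1.3, 0.2, 0.2]
opening: 1.0
grip_force: 0.0
```

```bash
python3 - <<'E'
from wfit import *
im=arm.grab_frame("wrist"); cv2.imwrite("pics/w5.png",im[:,:,::-1])
x,f=fitlying(im,s,[.42,-.05,np.radians(60)]); print(x[:2].round(4),np.degrees(x[2]).round(1),f.round(1))
Rl=frame(60,50); go(np.r_[.42,-.05,.031]-.13*Rl.as_matrix()[:,2],Rl)
E
```

```text
t 9.65 q [ 0.267  0.526  0.253  1.907 -0.52  -0.607] p [0.4617 0.0182 0.1082] F [1.3 0.2 0.2] M [ 0.62 -0.3  -0.03] op 1.0 g 0.0
[ 0.4255 -0.0566] 61.2 [-0.  -0.1  0.5  1.1  0. ]
t [0.5643 0.004  0.497 ] w [-0.0011 -0.2354 -0.0007] rows>= 10
```

```bash
python3 - <<'E'
from nxt import *
from fk import path
Rl=frame(61,50); G=np.r_[.424,-.059,.03]; H=G-.13*Rl.as_matrix()[:,2]+[0,0,.02]
path([(H,Rl),(G,Rl)],s["q"]); go(H,Rl)
E
```

```text
t 9.7 q [ 0.266  0.526  0.25   1.907 -0.52  -0.607] p [0.4606 0.0175 0.1072] F [-0.6  0.3  0.1] M [ 0.65 -0.34 -0.04] op 1.003 g 0.0
wp [ 0.38348815 -0.13208531  0.14958578] err 0.0 jump 0.13 rot 85.0 q [-1.   -0.09 -0.34  1.69  0.6  -2.18]
wp [ 0.424 -0.059  0.03 ] err 0.0 jump 0.03 rot 0.0 q [-0.81 -0.07 -0.57  1.31  0.66 -1.96]
t [ 0.6514 -0.0428  0.45  ] w [-0.001  -0.2354 -0.0038] rows>= 10
```

Emit:
carry_out(
  series=[
    {"tx": 0.065,"ty": -0.004,"tz": 0.0,"wx": 0,"wy": -0.0236,"wz": -0.0004,"claw": 1},
    {"tx": 0.13,"ty": -0.009,"tz": 0.05,"wx": 0,"wy": -0.0472,"wz": -0.0008,"claw": 1},
    {"tx": 0.195,"ty": -0.013,"tz": 0.1,"wx": 0,"wy": -0.0708,"wz": -0.0012,"claw": 1},
    {"tx": 0.26,"ty": -0.017,"tz": 0.15,"wx": 0,"wy": -0.0944,"wz": -0.0015,"claw": 1},
    {"tx": 0.325,"ty": -0.021,"tz": 0.2,"wx": 0,"wy": -0.118,"wz": -0.0019,"claw": 1},
    {"tx": 0.39,"ty": -0.026,"tz": 0.25,"wx": 0,"wy": -0.1416,"wz": -0.0023,"claw": 1},
    {"tx": 0.455,"ty": -0.03,"tz": 0.3,"wx": 0,"wy": -0.165,"wz": -0.0027,"claw": 1},
    {"tx": 0.52,"ty": -0.034,"tz": 0.35,"wx": -0.001,"wy": -0.1885,"wz": -0.003,"claw": 1},
    {"tx": 0.585,"ty": -0.039,"tz": 0.4,"wx": -0.001,"wy": -0.212,"wz": -0.0034,"claw": 1},
    {"tx": 0.6514,"ty": -0.043,"tz": 0.45,"wx": -0.001,"wy": -0.2354,"wz": -0.0038,"claw": 1},
  ],
)

```text
time: 10.7
tcp_pos: [0.3881, -0.1224, 0.1355]
tcp_rot: [-1.264, 2.151, 0.459]
wrist_force: [0.6, -0.5, -0.4]
opening: 0.998
grip_force: 0.0
```

Emit:
carry_out(
  series=[
    {"tx": 0,"ty": 0,"tz": 0,"wx": 0,"wy": 0,"wz": 0,"claw": 1},
    {"tx": 0,"ty": 0,"tz": 0,"wx": 0,"wy": 0,"wz": 0,"claw": 1},
  ],
)

```text
time: 10.9
tcp_pos: [0.3874, -0.1218, 0.133]
tcp_rot: [-1.26, 2.159, 0.468]
wrist_force: [0.1, -1.1, -0.1]
opening: 0.999
grip_force: 0.0
```

```bash
python3 - <<'E'
from wfit import *
im=arm.grab_frame("wrist"); cv2.imwrite("pics/w6.png",im[:,:,::-1])
x,f=fitlying(im,s,[.4255,-.0566,np.radians(61)]); print(x[:2].round(4),np.degrees(x[2]).round(1),f.round(1))
Rl=frame(61,50); G=np.r_[.424,-.059,.03]; go(G,Rl)
E
```

```text
t 10.9 q [-1.004 -0.084 -0.348  1.69   0.601 -2.181] p [ 0.3874 -0.1218  0.133 ] F [ 0.1 -1.1 -0.1] M [-0.5   0.28 -0.03] op 0.999 g 0.0
[ 0.4262 -0.0558] 62.2 [0.  0.1 0.4 0.7 0. ]
t [ 0.0617 -0.0074  0.7238] w [ 0.0002  0.0002 -0.0007] rows>= 3
```

View pics/w6.png

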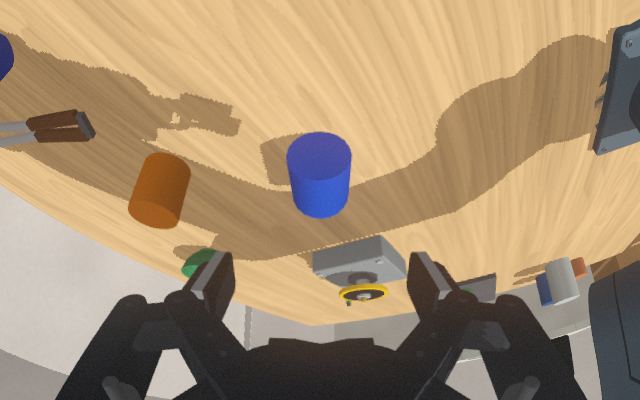

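The wrist view shows the cup's closed floor towards the camera at (320,158), so its mouth points away, as planned. The stand is behind it at (360,270). The second fit agrees with the first to within 1 mm. Advancing to re-grip.

Emit:
carry_out(
  series=[
    {"tx": 0.06,"ty": -0.006,"tz": 0.1,"wx": 0,"wy": 0,"wz": 0,"claw": 1},
    {"tx": 0.06,"ty": -0.006,"tz": 0.25,"wx": 0,"wy": 0,"wz": 0,"claw": 1},
    {"tx": 0.06,"ty": -0.006,"tz": 0.4,"wx": 0,"wy": 0,"wz": 0,"claw": 1},
    {"tx": 0.06,"ty": -0.006,"tz": 0.55,"wx": 0,"wy": 0,"wz": 0,"claw": 1},
    {"tx": 0.06,"ty": -0.006,"tz": 0.65,"wx": 0,"wy": 0,"wz": 0,"claw": 1},
    {"tx": 0.06,"ty": -0.006,"tz": 0.715,"wx": 0,"wy": 0,"wz": 0,"claw": 1},
    {"tx": 0.06,"ty": -0.006,"tz": 0.715,"wx": 0,"wy": 0,"wz": 0,"claw": 1},
    {"tx": 0.06,"ty": -0.006,"tz": 0.715,"wx": 0,"wy": 0,"wz": 0,"claw": 1},
  ],
)

```text
time: 11.75
tcp_pos: [0.4306, -0.0481, 0.0191]
tcp_rot: [-1.274, 2.153, 0.461]
wrist_force: [-0.0, -0.2, -0.2]
opening: 0.997
grip_force: 0.0
```

```bash
python3 -c "
from wfit import *
im=arm.grab_frame('wrist')
x,f=fitlying(im,s,[.4262,-.0558,np.radians(61)]); print(x[:2].round(4),np.degrees(x[2]).round(1),f.round(1))
go((.4245,-.0586,.03),frame(61,50))"
```

```text
t 11.75 q [-0.807 -0.074 -0.566  1.323  0.66  -1.96 ] p [ 0.4306 -0.0481  0.0191] F [-0.  -0.2 -0.2] M [-0.52  0.3   0.01] op 0.997 g 0.0
[ 0.4263 -0.055 ] 62.2 [ 0.   0.5  0.6  0.9 -0. ]
t [0.0097 0.0051 0.0174] w [-0.     -0.0002  0.0005] rows>= 1
```

Emit:
carry_out(
  series=[
    {"tx": 0.009,"ty": 0.004,"tz": 0.016,"wx": 0,"wy": 0,"wz": 0,"claw": 1},
    {"tx": 0.009,"ty": 0.004,"tz": 0.016,"wx": 0,"wy": 0,"wz": 0,"claw": 0.3},
    {"tx": 0.009,"ty": 0.004,"tz": 0.016,"wx": 0,"wy": 0,"wz": 0,"claw": -1},
    {"tx": 0.009,"ty": 0.004,"tz": 0.016,"wx": 0,"wy": 0,"wz": 0,"claw": -1},
    {"tx": 0.009,"ty": 0.004,"tz": 0.016,"wx": 0,"wy": 0,"wz": 0,"claw": -1},
    {"tx": 0.009,"ty": 0.004,"tz": 0.016,"wx": 0,"wy": 0,"wz": 0,"claw": -1},
    {"tx": 0.009,"ty": 0.004,"tz": 0.016,"wx": 0,"wy": 0,"wz": 0,"claw": -1},
    {"tx": 0.009,"ty": 0.004,"tz": 0.016,"wx": 0,"wy": 0,"wz": 0,"claw": -1},
    {"tx": 0.009,"ty": 0.004,"tz": 0.016,"wx": 0,"wy": 0,"wz": 0,"claw": -1},
  ],
  newtons=60,
)

```text
time: 12.7
tcp_pos: [0.4307, -0.0492, 0.0156]
tcp_rot: [-1.268, 2.154, 0.461]
wrist_force: [-1.6, -1.6, 4.7]
opening: 0.623
grip_force: 59.9
```

```bash
python3 - <<'E'
from wfit import *
from fk import path
im=arm.grab_frame('wrist')
x,f=fitlying(im,s,[.4262,-.0558,np.radians(61)]); print(x[:2].round(4),np.degrees(x[2]).round(1),f.round(1))
R0=R.from_rotvec(s["tcp_rot"]); print("cup centre in tool",R0.inv().apply(np.r_[x[:2],.03]-s["tcp_pos"]).round(4), "axis",R0.inv().apply([np.cos(x[2]),np.sin(x[2]),0]).round(3), R0.as_matrix()[:,2].round(3),R0.as_matrix()[:,1].round(3))
G=s["tcp_pos"]-.019*R0.as_matrix()[:,2]; U=G+[0,0,.15]
for az in(-60,-40,-20): print(az); path([(U,R0),((.494,.218,.22),frame(az,40,180))],s["q"])
go(U,R0)
E
```

```text
t 12.7 q [-0.81  -0.069 -0.57   1.314  0.661 -1.958] p [ 0.4307 -0.0492  0.0156] F [-1.6 -1.6  4.7] M [-0.13  0.21  0.02] op 0.623 g 59.9
[ 0.428  -0.0547] 62.0 [-0.   0.5  0.6  0.9 -0.1]
cup centre in tool [-0.0046 -0.0003 -0.015 ] axis [-0.766  0.018  0.643] [ 0.313  0.562 -0.766] [-0.874  0.486 -0.001]
-60
wp [ 0.42476768 -0.0598816   0.18011599] err 0.0 jump 0.02 rot 0.0 q [-0.81 -0.19 -0.37  1.64  0.66 -1.96]
wp [0.494 0.218 0.22 ] err 0.0 jump 0.13 rot 104.0 q [ 0.75  0.25  0.08  1.66 -0.84 -1.23]
-40
wp [ 0.42476768 -0.0598816   0.18011599] err 0.0 jump 0.02 rot 0.0 q [-0.81 -0.19 -0.37  1.64  0.66 -1.96]
wp [0.494 0.218 0.22 ] err 0.0 jump 0.13 rot 114.0 q [ 0.76 -0.09 -0.27  1.25 -0.86 -1.75]
-20
wp [ 0.42476768 -0.0598816   0.18011599] err 0.0 jump 0.02 rot 0.0 q [-0.81 -0.19 -0.37  1.64  0.66 -1.96]
wp [0.494 0.218 0.22 ] err 0.0 jump 0.12 rot 125.0 q [ 0.69 -0.44 -0.59  0.89 -0.72 -2.31]
t [-0.4824 -0.0009 -0.5743] w [ 0. -0.  0.] rows>= 4
```

Emit:
carry_out(
  series=[
    {"tx": -0.05,"ty": 0,"tz": -0.06,"wx": 0,"wy": 0,"wz": 0,"claw": -1},
    {"tx": -0.16,"ty": 0,"tz": -0.19,"wx": 0,"wy": 0,"wz": 0,"claw": -1},
    {"tx": -0.3,"ty": 0,"tz": -0.35,"wx": 0,"wy": 0,"wz": 0,"claw": -1},
    {"tx": -0.42,"ty": 0,"tz": -0.5,"wx": 0,"wy": 0,"wz": 0,"claw": -1},
    {"tx": -0.48,"ty": 0,"tz": -0.573,"wx": 0,"wy": 0,"wz": 0,"claw": -1},
    {"tx": -0.48,"ty": 0,"tz": -0.573,"wx": 0,"wy": 0,"wz": 0,"claw": -1},
  ],
)

```text
time: 13.35
tcp_pos: [0.4312, -0.0503, 0.1664]
tcp_rot: [-1.272, 2.154, 0.455]
wrist_force: [0.4, -0.4, -2.3]
opening: 0.621
grip_force: 59.8
```

```bash
python3 - <<'E'
from wfit import *
go((.494,.218,.22),frame(-40,40,180))
cv2.imwrite("pics/w7.png",arm.grab_frame("wrist")[:,:,::-1])
E
```

```text
t 13.35 q [-0.81  -0.194 -0.367  1.638  0.66  -1.959] p [ 0.4312 -0.0503  0.1664] F [ 0.4 -0.4 -2.3] M [-0.79  0.42  0.04] op 0.621 g 59.8
t [-1.1406  0.3035  0.6807] w [ 0.0204  0.2051 -0.239 ] rows>= 14
```

Emit:
carry_out(
  series=[
    {"tx": -0.08,"ty": 0.021,"tz": 0.048,"wx": 0.0014,"wy": 0.0144,"wz": -0.0167,"claw": -1},
    {"tx": -0.16,"ty": 0.042,"tz": 0.095,"wx": 0.0029,"wy": 0.0287,"wz": -0.0335,"claw": -1},
    {"tx": -0.24,"ty": 0.064,"tz": 0.143,"wx": 0.0043,"wy": 0.0431,"wz": -0.0502,"claw": -1},
    {"tx": -0.32,"ty": 0.085,"tz": 0.19,"wx": 0.0057,"wy": 0.0574,"wz": -0.0669,"claw": -1},
    {"tx": -0.4,"ty": 0.106,"tz": 0.238,"wx": 0.0072,"wy": 0.0718,"wz": -0.0837,"claw": -1},
    {"tx": -0.48,"ty": 0.127,"tz": 0.286,"wx": 0.0086,"wy": 0.0862,"wz": -0.1004,"claw": -1},
    {"tx": -0.56,"ty": 0.148,"tz": 0.333,"wx": 0.01,"wy": 0.1005,"wz": -0.1171,"claw": -1},
    {"tx": -0.64,"ty": 0.17,"tz": 0.381,"wx": 0.0114,"wy": 0.1149,"wz": -0.1338,"claw": -1},
    {"tx": -0.72,"ty": 0.19,"tz": 0.428,"wx": 0.0129,"wy": 0.1292,"wz": -0.1506,"claw": -1},
    {"tx": -0.8,"ty": 0.212,"tz": 0.476,"wx": 0.0143,"wy": 0.1436,"wz": -0.1673,"claw": -1},
  ],
)

```text
time: 14.4
tcp_pos: [0.4811, 0.1333, 0.1914]
tcp_rot: [2.562, -1.621, 0.755]
wrist_force: [1.2, -0.9, -1.7]
opening: 0.617
grip_force: 59.9
```

```bash
python3 -c "
from nxt import *
go((.494,.218,.22),frame(-40,40,180))"
```

```text
t 14.4 q [ 0.411 -0.332 -0.351  1.277 -0.409 -1.66 ] p [0.4811 0.1333 0.1914] F [ 1.2 -0.9 -1.7] M [0.37 0.46 0.03] op 0.617 g 59.9
t [-0.2444 -0.296  -0.1256] w [ 0.0065  0.062  -0.0708] rows>= 4
```

Emit:
carry_out(
  series=[
    {"tx": -0.055,"ty": -0.068,"tz": -0.029,"wx": 0.0015,"wy": 0.0143,"wz": -0.0163,"claw": -1},
    {"tx": -0.11,"ty": -0.136,"tz": -0.058,"wx": 0.003,"wy": 0.0285,"wz": -0.0326,"claw": -1},
    {"tx": -0.165,"ty": -0.2,"tz": -0.087,"wx": 0.0045,"wy": 0.0428,"wz": -0.0489,"claw": -1},
    {"tx": -0.22,"ty": -0.27,"tz": -0.113,"wx": 0.006,"wy": 0.057,"wz": -0.065,"claw": -1},
    {"tx": -0.2444,"ty": -0.296,"tz": -0.1256,"wx": 0.0065,"wy": 0.062,"wz": -0.0708,"claw": -1},
    {"tx": -0.2444,"ty": -0.296,"tz": -0.1256,"wx": 0.0065,"wy": 0.062,"wz": -0.0708,"claw": -1},
    {"tx": -0.2444,"ty": -0.296,"tz": -0.1256,"wx": 0.0065,"wy": 0.062,"wz": -0.0708,"claw": -1},
  ],
)

```text
time: 15.1
tcp_pos: [0.5054, 0.207, 0.2083]
tcp_rot: [2.455, -0.9, 1.14]
wrist_force: [0.1, -0.0, -0.7]
opening: 0.618
grip_force: 60.1
```

```bash
python3 - <<'E'
from wfit import *
Rp=frame(-40,40,180); go((.494,.218,.22),Rp)
a=arm.grab_frame("wrist"); b=arm.grab_frame("scene"); c=arm.grab_frame("top")
for n,i in zip("wst",(a,b,c)): cv2.imwrite(f"pics/p1{n}.png",i[:,:,::-1])
cv2.imwrite("pics/p1.png",cv2.vconcat([cv2.resize(a,(480,300)),cv2.hconcat([cv2.resize(b[140:320,360:504],(240,300),interpolation=2),cv2.resize(c[160:310,150:270],(240,300),interpolation=2)])])[:,:,::-1])
E
```

```text
t 15.1 q [ 0.751 -0.094 -0.273  1.251 -0.861 -1.751] p [0.5054 0.207  0.2083] F [ 0.1 -0.  -0.7] M [ 0.58  0.75 -0.04] op 0.618 g 60.1
t [-0.0058 -0.0053 -0.0031] w [ 0.0003  0.0006 -0.0006] rows>= 1
```

View pics/p1.png

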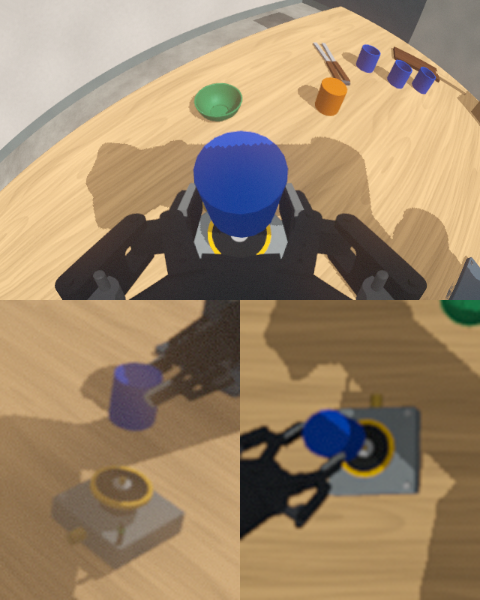

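Wrist view: the cup hangs inverted, floor at the top at (240,165), above the yellow ring. The scene inset agrees: mouth down, over the stand. I'll measure the cup's pose in the hand and the plate centre.

```bash
cat > held.py <<'E'
from wfit import *
from scipy.optimize import minimize
def upright(c,ax,n=0):
    ax=ax/np.linalg.norm(ax); a1=np.cross(ax,[1,0,0]); a1/=np.linalg.norm(a1); a2=np.cross(ax,a1)
    return np.array([c+k*ax+.03*(np.cos(a)*a1+np.sin(a)*a2) for k in(-.033,.033) for a in t])
def masks(im,box):
    h=cv2.cvtColor(im,cv2.COLOR_RGB2HSV); m=cv2.inRange(h,(105,70,40),(150,255,255))>0
    dark=h[...,2]<75; dark=cv2.dilate((dark&~m).astype(np.uint8),np.ones((5,5)))>0
    w=np.zeros(m.shape,bool); w[box[1]:box[3],box[0]:box[2]]=1; return m&w,w&~dark
def iou(P,m,w,S=4):
    im=np.zeros(m.shape,np.uint8); cv2.fillConvexPoly(im,np.round(cv2.convexHull(P.astype(np.float32))*16).astype(np.int32),255,cv2.LINE_AA,4)
    a=im/255.; return 1-(np.minimum(a,m)*w).sum()/(np.maximum(a,m)*w).sum()
def fitheld(V,s,c0):
    f=lambda p:sum(iou((wproj(upright(p[:3],[p[3],p[4],1]),s) if n=="wrist" else proj(n,upright(p[:3],[p[3],p[4],1]))),*M) for n,M in V.items())
    p0=np.r_[c0,0,0]; sim=np.vstack([p0]+[p0+d for d in np.diag([.008,.008,.008,.1,.1])])
    o=minimize(f,p0,method="Nelder-Mead",options=dict(initial_simplex=sim,maxiter=600,xatol=1e-5,fatol=1e-5)); return o.x,o.fun,f(p0)
E
python3 - <<'E'
from held import *
ld=lambda n:cv2.imread(f"pics/{n}.png")[:,:,::-1].copy()
R0=R.from_rotvec(s["tcp_rot"]); c0=s["tcp_pos"]+R0.apply([-.0046,-.0003,-.015]); print("predicted centre",c0.round(4),"pred axis(cup z)",R0.apply([-.766,.018,.643]).round(3))
A={"wrist":masks(ld("p1w"),(230,150,420,330)),"scene":masks(ld("p1s"),(400,160,470,230))}
for V in(A,{"wrist":A["wrist"]},{"scene":A["scene"]}):
    x,f,f0=fitheld(V,s,c0); print(list(V),x.round(4),"cost",round(f,3),round(f0,3))
# plate: yellow ring hull in scene0, p1s, w6
def hc(P): m=cv2.moments(cv2.convexHull(P.astype(np.float32))); return np.array([m["m10"],m["m01"]])/m["m00"]
b1=blobs(ld("p1s"),(15,130,80),(35,255,255),150); print(b1.round(1))
L=[eval(l) for l in open("log.txt")]
im=ld("w6"); b2=blobs(im[270:315,320:410],(20,150,90),(32,255,255),100); print(b2.round(1))
E
```

```text
t 15.25 q [ 0.75  -0.096 -0.271  1.252 -0.861 -1.752] p [0.5064 0.2067 0.2108] F [-0.1 -0.2 -1.1] M [0.6  0.7  0.02] op 0.624 g 60.1
predicted centre [0.4956 0.2163 0.217 ] pred axis(cup z) [-0.01  -0.007 -1.   ]
['wrist', 'scene'] [ 0.4969  0.2147  0.2154 -0.0033  0.014 ] cost 0.827 0.842
['wrist'] [0.4973 0.2144 0.2147 0.     0.0109] cost 0.008 0.026
['scene'] [0.461  0.1848 0.1917 0.3765 0.3311] cost 0.789 0.816
[[432.4 251.8 737. ]]
[[ 43.   21.8 624. ]]
```

```bash
python3 - <<'E'
from held import *
ld=lambda n:cv2.imread(f"pics/{n}.png")[:,:,::-1].copy()
im=ld("p1s"); h=cv2.cvtColor(im,cv2.COLOR_RGB2HSV); m=cv2.inRange(h,(112,50,30),(155,255,255))>0
w=np.zeros(m.shape,bool); w[165:228,405:470]=1; ys,xs=np.where(m&w); print("scene blue bbox",xs.min(),xs.max(),ys.min(),ys.max())
P=proj("scene",upright(np.array([.4973,.2144,.2147]),np.array([0,.01,1]))); print("model bbox",P.min(0).round(1),P.max(0).round(1))
def hc(P): q=cv2.moments(cv2.convexHull(P.astype(np.float32))); return np.array([q["m10"],q["m01"]])/q["m00"]
sw=next(dict(tcp_pos=np.array(p),tcp_rot=np.array(r)) for q,p,r in [eval(l) for l in open("log.txt")] if abs(p[0]-.3874)<1e-3 and abs(p[2]-.133)<2e-3)
D=lambda p,h:cyl(p[0],p[1],h-.008,.042,.008)
for nm,F in(("scene",lambda p:hc(proj("scene",D(p,.074)))-[432.4,251.8]),("w6",lambda p:hc(wproj(D(p,.074),sw))-[363,291.8])):
    print(nm,least_squares(F,[.494,.218]).x.round(4))
print("2view xyz",least_squares(lambda p:np.r_[hc(proj("scene",D(p,p[2])))-[432.4,251.8],hc(wproj(D(p,p[2]),sw))-[363,291.8]],[.494,.218,.074]).x.round(4))
# wrist view now: grey box / ring fully visible? top view ring by ellipse fit on top0
t0=ld("top0")[205:262,185:242]; hh=cv2.cvtColor(t0,cv2.COLOR_RGB2HSV); mm=cv2.inRange(hh,(20,180,120),(32,255,255)); c=cv2.convexHull(np.vstack(cv2.findContours(mm,0,1)[0])); q=cv2.moments(c); u=np.array([q["m10"],q["m01"]])/q["m00"]+[185,205]; print("top ring",u.round(1),q["m00"],least_squares(lambda p:hc(proj("top",D(p,.074)))-u,[.494,.218]).x.round(4))
E
```

```text
t 15.25 q [ 0.75  -0.096 -0.271  1.252 -0.861 -1.752] p [0.5064 0.2067 0.2108] F [-0.1 -0.2 -1.1] M [0.6  0.7  0.02] op 0.624 g 60.1
scene blue bbox 426 456 179 217
model bbox [422.7 178.3] [456.3 220.1]
scene [0.4919 0.2158]
w6 [0.4937 0.2142]
2view xyz [0.4934 0.2154 0.0739]
top ring [213.2 230.9] 712.0 [0.503  0.2164]
```

```bash
python3 - <<'E'
from held import *
Rp=frame(-40,40,180)
for d in([-.004,.001,0],[-.004,.001,-.09],[0,0,-.01]): print((Rp.inv().apply(d)/.2).round(4))
E
```

```text
t 15.25 q [ 0.75  -0.096 -0.271  1.252 -0.861 -1.752] p [0.5064 0.2067 0.2108] F [-0.1 -0.2 -1.1] M [0.6  0.7  0.02] op 0.624 g 60.1
[-0.0119  0.009  -0.0142]
[-0.3566  0.009   0.2751]
[-0.0383 -0.      0.0321]
```

Emit:
carry_out(
  series=[
    {"tx": -0.012,"ty": 0.009,"tz": -0.014,"wx": 0,"wy": 0,"wz": 0,"claw": -1},
    {"tx": -0.07,"ty": 0.009,"tz": 0.034,"wx": 0,"wy": 0,"wz": 0,"claw": -1},
    {"tx": -0.14,"ty": 0.009,"tz": 0.093,"wx": 0,"wy": 0,"wz": 0,"claw": -1},
    {"tx": -0.21,"ty": 0.009,"tz": 0.152,"wx": 0,"wy": 0,"wz": 0,"claw": -1},
    {"tx": -0.28,"ty": 0.009,"tz": 0.211,"wx": 0,"wy": 0,"wz": 0,"claw": -1},
    {"tx": -0.33,"ty": 0.009,"tz": 0.253,"wx": 0,"wy": 0,"wz": 0,"claw": -1},
    {"tx": -0.3566,"ty": 0.009,"tz": 0.2751,"wx": 0,"wy": 0,"wz": 0,"claw": -1},
    {"tx": -0.3566,"ty": 0.009,"tz": 0.2751,"wx": 0,"wy": 0,"wz": 0,"claw": -1},
    {"tx": -0.3566,"ty": 0.009,"tz": 0.2751,"wx": 0,"wy": 0,"wz": 0,"claw": -1},
  ],
)

```text
time: 16.15
tcp_pos: [0.503, 0.2094, 0.1218]
tcp_rot: [2.456, -0.904, 1.146]
wrist_force: [0.6, -0.0, -0.2]
opening: 0.616
grip_force: 60.2
```

```bash
python3 - <<'E'
from held import *
R0=R.from_rotvec(s["tcp_rot"]); a=arm.grab_frame("wrist"); b=arm.grab_frame("scene"); c=arm.grab_frame("top")
c0=s["tcp_pos"]+R0.apply([-.0046,-.0003,-.015]); V={"wrist":masks(a,(230,150,420,330))}
x,f,_=fitheld(V,s,c0); print("pred",c0.round(4),"cup",x.round(4),f.round(3),"axis err",np.degrees((frame(-40,40,180).inv()*R0).as_rotvec()).round(2))
cv2.imwrite("pics/p2.png",cv2.vconcat([cv2.resize(a[100:350,150:490],(476,350)),cv2.hconcat([cv2.resize(b[190:310,380:500],(238,238),interpolation=2),cv2.resize(c[190:280,170:260],(238,238),interpolation=2)])])[:,:,::-1])
E
```

```text
t 16.15 q [ 0.759 -0.042 -0.402  1.075 -0.863 -1.74 ] p [0.503  0.2094 0.1218] F [ 0.6 -0.  -0.2] M [0.65 0.72 0.05] op 0.616 g 60.2
pred [0.4921 0.2189 0.128 ] cup [ 0.4937  0.217   0.1258 -0.0026  0.0157] 0.007 axis err [ 0.09 -0.1   0.45]
```

View pics/p2.png

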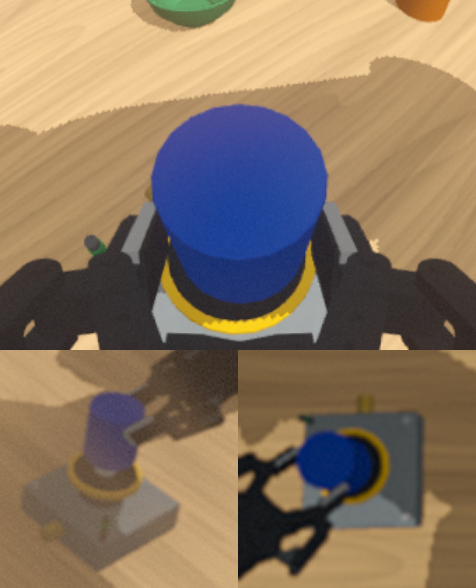

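The wrist view shows the cup just above the plate, with the yellow ring showing evenly left and right of it. The fit puts the cup within 1.5 mm of the plate's centre and about 1° from vertical. Lowering to contact.

Emit:
carry_out(
  series=[
    {"tx": -0.02,"ty": 0,"tz": 0.0168,"wx": 0,"wy": 0,"wz": 0,"claw": -1},
    {"tx": -0.04,"ty": 0,"tz": 0.0335,"wx": 0,"wy": 0,"wz": 0,"claw": -1},
    {"tx": -0.055,"ty": 0,"tz": 0.046,"wx": 0,"wy": 0,"wz": 0,"claw": -1},
    {"tx": -0.063,"ty": 0,"tz": 0.053,"wx": 0,"wy": 0,"wz": 0,"claw": -1},
    {"tx": -0.063,"ty": 0,"tz": 0.053,"wx": 0,"wy": 0,"wz": 0,"claw": -1},
    {"tx": -0.063,"ty": 0,"tz": 0.053,"wx": 0,"wy": 0,"wz": 0,"claw": -1},
  ],
)

```text
time: 16.9
tcp_pos: [0.5025, 0.2093, 0.1044]
tcp_rot: [2.455, -0.902, 1.145]
wrist_force: [0.9, 1.6, -1.3]
opening: 0.618
grip_force: 60.1
```

Emit:
carry_out(
  series=[
    {"tx": -0.004,"ty": 0,"tz": 0.0032,"wx": 0,"wy": 0,"wz": 0,"claw": -1},
    {"tx": -0.0077,"ty": 0,"tz": 0.0064,"wx": 0,"wy": 0,"wz": 0,"claw": -1},
    {"tx": -0.0077,"ty": 0,"tz": 0.0064,"wx": 0,"wy": 0,"wz": 0,"claw": -1},
  ],
)

```text
time: 17.2
tcp_pos: [0.5025, 0.2093, 0.1024]
tcp_rot: [2.456, -0.903, 1.145]
wrist_force: [-0.6, -0.2, -1.2]
opening: 0.622
grip_force: 60.1
```

Emit:
carry_out(
  series=[
    {"tx": -0.004,"ty": 0,"tz": 0.0032,"wx": 0,"wy": 0,"wz": 0,"claw": -1},
    {"tx": -0.0077,"ty": 0,"tz": 0.0064,"wx": 0,"wy": 0,"wz": 0,"claw": -1},
    {"tx": -0.0077,"ty": 0,"tz": 0.0064,"wx": 0,"wy": 0,"wz": 0,"claw": -1},
  ],
)

```text
time: 17.5
tcp_pos: [0.5024, 0.2093, 0.1002]
tcp_rot: [2.456, -0.902, 1.144]
wrist_force: [-0.1, 0.1, -1.2]
opening: 0.623
grip_force: 60.1
```

Emit:
carry_out(
  series=[
    {"tx": -0.004,"ty": 0,"tz": 0.0032,"wx": 0,"wy": 0,"wz": 0,"claw": -1},
    {"tx": -0.0077,"ty": 0,"tz": 0.0064,"wx": 0,"wy": 0,"wz": 0,"claw": -1},
    {"tx": -0.0077,"ty": 0,"tz": 0.0064,"wx": 0,"wy": 0,"wz": 0,"claw": -1},
  ],
)

```text
time: 17.8
tcp_pos: [0.503, 0.2094, 0.0993]
tcp_rot: [2.455, -0.903, 1.147]
wrist_force: [-2.5, -0.2, 3.1]
opening: 0.618
grip_force: 60.4
```

Emit:
carry_out(
  series=[
    {"tx": -0.004,"ty": 0,"tz": 0.0032,"wx": 0,"wy": 0,"wz": 0,"claw": -1},
    {"tx": -0.0077,"ty": 0,"tz": 0.0064,"wx": 0,"wy": 0,"wz": 0,"claw": -1},
    {"tx": -0.0115,"ty": 0,"tz": 0.0096,"wx": 0,"wy": 0,"wz": 0,"claw": -1},
    {"tx": -0.0153,"ty": 0,"tz": 0.0128,"wx": 0,"wy": 0,"wz": 0,"claw": -1},
    {"tx": -0.0153,"ty": 0,"tz": 0.0128,"wx": 0,"wy": 0,"wz": 0,"claw": -1},
    {"tx": -0.0153,"ty": 0,"tz": 0.0128,"wx": 0,"wy": 0,"wz": 0,"claw": -1},
  ],
)

```text
time: 18.4
tcp_pos: [0.5029, 0.2095, 0.095]
tcp_rot: [2.455, -0.903, 1.146]
wrist_force: [-1.3, -0.2, 4.2]
opening: 0.621
grip_force: 60.4
```

Emit:
carry_out(
  series=[
    {"tx": -0.004,"ty": 0,"tz": 0.0032,"wx": 0,"wy": 0,"wz": 0,"claw": -1},
    {"tx": -0.0077,"ty": 0,"tz": 0.0064,"wx": 0,"wy": 0,"wz": 0,"claw": -1},
    {"tx": -0.0115,"ty": 0,"tz": 0.0096,"wx": 0,"wy": 0,"wz": 0,"claw": -1},
    {"tx": -0.0153,"ty": 0,"tz": 0.0128,"wx": 0,"wy": 0,"wz": 0,"claw": -1},
    {"tx": -0.0153,"ty": 0,"tz": 0.0128,"wx": 0,"wy": 0,"wz": 0,"claw": -1},
    {"tx": -0.0153,"ty": 0,"tz": 0.0128,"wx": 0,"wy": 0,"wz": 0,"claw": -1},
  ],
)

```text
time: 19.0
tcp_pos: [0.5029, 0.2094, 0.0912]
tcp_rot: [2.455, -0.903, 1.147]
wrist_force: [-1.5, -0.7, 5.9]
opening: 0.618
grip_force: 60.5
```

```bash
python3 - <<'E'
from held import *
R0=R.from_rotvec(s["tcp_rot"]); a=arm.grab_frame("wrist"); b=arm.grab_frame("scene"); S=[arm.grab_frame("scene")*0+0 for _ in()]
F=[];Z=[]
for _ in range(6): q=arm.read_state(); F.append(q["wrist_force"]); Z.append(q["tcp_pos"]); arm.grab_frame("top")
print("F",np.mean(F,0).round(2),"p",np.mean(Z,0).round(4))
c0=s["tcp_pos"]+R0.apply([-.0046,-.0003,-.015]); V={"wrist":masks(a,(230,150,420,330))}
x,f,_=fitheld(V,s,c0); print("cup",x.round(4),f.round(3))
cv2.imwrite("pics/p3s.png",b[:,:,::-1])
print("scene ring",blobs(b,(15,130,80),(35,255,255),100).round(1),"expected shift 10mm",(proj("scene",[.4933,.2155,.064])-proj("scene",[.4933,.2155,.074])).round(2))
E
```

```text
t 19.0 q [ 0.76  -0.013 -0.438  1.01  -0.864 -1.739] p [0.5029 0.2094 0.0912] F [-1.5 -0.7  5.9] M [-0.18  0.02 -0.31] op 0.618 g 60.5
F [-1.99 -0.44  6.28] p [0.5029 0.2094 0.0912]
cup [ 0.493   0.2178  0.0956  0.0321 -0.0214] 0.007
scene ring [[431.3 256.3 575. ]] expected shift 10mm [[-0.58  3.39]]
```

```bash
python3 - <<'E'
from held import *
a=arm.grab_frame("wrist"); q=arm.read_state(); m,w=masks(a,(230,150,420,330))
for tl in(-.06,-.03,0,.02,.04,.06,.09):
    ax=[.77*tl,-.64*tl,1]
    o=min((minimize(lambda p:iou(wproj(upright(p,ax),q),m,w),[.493,.2178,z],method="Nelder-Mead",options=dict(initial_simplex=np.array([[.493,.2178,z],[.497,.2178,z],[.493,.222,z],[.493,.2178,z+.004]]),xatol=1e-5,fatol=1e-6)) for z in(.095,.099)),key=lambda o:o.fun)
    print(tl,o.x.round(4),round(o.fun,4))
# scene: left edge slope & floor ellipse
b=cv2.imread("pics/p3s.png")[:,:,::-1].copy(); h=cv2.cvtColor(b,cv2.COLOR_RGB2HSV); M=cv2.inRange(h,(112,50,30),(155,255,255))>0
def prof(M): return [(y,xs.min()) for y in range(205,256) if len(xs:=np.where(M[y,405:470])[0]+405)>5]
e=np.array(prof(M)); print("obs left edge",e[::4].tolist())
for tl in(-.04,0,.04,.08):
    im=np.zeros(M.shape,np.uint8); cv2.fillConvexPoly(im,cv2.convexHull(proj("scene",upright(np.array([.493,.2175,.098]),np.array([.77*tl,-.64*tl,1]))).astype(np.float32)).astype(np.int32),255)
    g=np.array(prof(im>0)); print(tl,g[::4].tolist())
E
```

```text
t 19.4 q [ 0.76  -0.013 -0.438  1.01  -0.864 -1.739] p [0.5029 0.2094 0.0912] F [-0.9 -1.   6.9] M [-0.17 -0.   -0.25] op 0.622 g 60.5
-0.06 [0.4935 0.2174 0.0965] 0.0094
-0.03 [0.4939 0.2172 0.0954] 0.0062
0 [0.4937 0.2174 0.0954] 0.0061
0.02 [0.4934 0.2176 0.0955] 0.0065
0.04 [0.4931 0.2179 0.0957] 0.0072
0.06 [0.4928 0.2181 0.0958] 0.008
0.09 [0.4926 0.2183 0.0959] 0.0096
obs left edge [[223, 430], [227, 425], [231, 425], [235, 428], [239, 433]]
-0.04 [[222, 429], [226, 423], [230, 423], [234, 422], [238, 421], [242, 420], [246, 419], [250, 418], [254, 418]]
0 [[222, 431], [226, 423], [230, 422], [234, 421], [238, 420], [242, 420], [246, 419], [250, 418], [254, 419]]
0.04 [[222, 430], [226, 422], [230, 421], [234, 420], [238, 420], [242, 420], [246, 419], [250, 419], [254, 419]]
0.08 [[222, 429], [226, 422], [230, 421], [234, 421], [238, 420], [242, 420], [246, 420], [250, 419], [254, 419]]
```

The tilt fit is best near 0°, and the cup is within about 2 mm of the plate's centre. The push is about 7.5 N including the cup's weight, so the plate is about 9 mm down. One more millimetre, then hold.

Emit:
carry_out(
  series=[
    {"tx": -0.004,"ty": 0,"tz": 0.0032,"wx": 0,"wy": 0,"wz": 0,"claw": -1},
    {"tx": -0.004,"ty": 0,"tz": 0.0032,"wx": 0,"wy": 0,"wz": 0,"claw": -1},
    {"tx": -0.004,"ty": 0,"tz": 0.0032,"wx": 0,"wy": 0,"wz": 0,"claw": -1},
    {"tx": -0.004,"ty": 0,"tz": 0.0032,"wx": 0,"wy": 0,"wz": 0,"claw": -1},
    {"tx": -0.004,"ty": 0,"tz": 0.0032,"wx": 0,"wy": 0,"wz": 0,"claw": -1},
    {"tx": -0.004,"ty": 0,"tz": 0.0032,"wx": 0,"wy": 0,"wz": 0,"claw": -1},
    {"tx": -0.004,"ty": 0,"tz": 0.0032,"wx": 0,"wy": 0,"wz": 0,"claw": -1},
    {"tx": -0.004,"ty": 0,"tz": 0.0032,"wx": 0,"wy": 0,"wz": 0,"claw": -1},
    {"tx": -0.004,"ty": 0,"tz": 0.0032,"wx": 0,"wy": 0,"wz": 0,"claw": -1},
    {"tx": -0.004,"ty": 0,"tz": 0.0032,"wx": 0,"wy": 0,"wz": 0,"claw": -1},
  ],
)

```text
time: 20.45
tcp_pos: [0.503, 0.2094, 0.0904]
tcp_rot: [2.455, -0.903, 1.147]
wrist_force: [-2.6, -0.8, 6.6]
opening: 0.618
grip_force: 60.6
```

```bash
python3 - <<'E'
from held import *
F=[];Z=[];B=[]
for i in range(75):
    q=arm.read_state(); F.append(q["wrist_force"]); Z.append(q["tcp_pos"]); im=arm.grab_frame("scene")
    if i%25==0: B.append(blobs(im,(15,130,80),(35,255,255),100)[0])
print("F",np.mean(F,0).round(2),"p",np.mean(Z,0).round(4),Z[0].round(4),Z[-1].round(4),"grip",q["grip_force"],q["opening"],"time",q["time"]); print(np.array(B).round(1))
E
```

```text
t 20.45 q [ 0.76  -0.012 -0.439  1.008 -0.864 -1.739] p [0.503  0.2094 0.0904] F [-2.6 -0.8  6.6] M [-0.21  0.02 -0.36] op 0.618 g 60.6
F [-2.36 -0.66  6.47] p [0.503  0.2094 0.0904] [0.503  0.2094 0.0904] [0.503  0.2094 0.0904] grip 60.589897111058235 0.6174573535484741 time 24.15
[[431.4 256.6 589. ]
 [431.3 256.5 586. ]
 [431.3 256.8 586.5]]
```

```bash
python3 -c "
from rig import arm
print(arm.finish_job())"
```

```text
the job is handed in; nothing more can be done
None
```

Job handed in at about 24 s of the 64 s: the blue cup nearest the base is mouth-down on the yellow plate, within about 2 mm of its centre. By force and tool height the plate is about 9.5 mm down; it was held there for about 4 s, and the arm was still pressing at hand-in.

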